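Load the last sample rack and latch the sampler's guard

ROBOT

A 7-joint arm with a two-finger parallel gripper is mounted at the origin on the work surface. World frame = base frame: x ahead of the robot, y to its left, z up, the work surface at z = 0. Lengths are in m, angles in rad, forces in N, time in s.
With the tool pointing down it reaches from about 0.425 to 0.95 m from the base axis. Payload 4.7 kg.
Tool frame: the origin (TCP) lies at the very end of the fingers, on their centre line; the grasp point (between the pads) lies 19 mm behind it (bot.grasp_offset is the distance from the TCP to the grasp point, in m); y points along the fingers, z is the direction in which the jaws open and shut, and the axes are right-handed (so a half turn about y gives the same grasp; the last joint's range is limited). The gripper opens to 87 mm and grips with 3 to 60 N. Pads are 19 mm wide; open, the fingers measure 117 mm over their backs; the gripper's body (75 mm by 190 mm) begins 51 mm behind the grasp point.
Start: joints at [-1.345, 0.469, -0.049, 1.532, 0.024, 1.141, -0.082], TCP at [0.17, 0.653, 0.199] pointing down, gripper open.
Joint ranges: [-2.59, 2.59], [-0.33, 1.99], [-1.39, 1.29], [0.1, 2.45], [-1.04, 4.18], [0.21, 1.99], [-2.66, 2.66]. Speed limits (rad/s): [2.57, 2.57, 3.14, 3.14, 3.14, 3.14, 3.14].

INTERFACE

Orientations are given as a unit quaternion [w, x, y, z].
In Python, from workcell import bot, cams, workorder gives the robot as it stands.
- The arm moves only by the tool jog_arm, never from a script. Its argument "commands" is a list of rows, each a list of 5 numbers: the shift along the tool's x, y, z in mm, then the turn about the tool's y in degrees, then the finger opening in mm, from 0 to 87. In form: [[tx, ty, tz, spin, grip], ...]. A call has 1 to 8 rows; each row shifts and turns the commanded pose from where the row before left it, along the tool's axes as they then stand; what a row does not reach is not made up. A row lasts 1/10 s, in which the tool goes at most 50 mm and 8.59 degrees, less where a joint would pass 70% of its speed; a pose out of reach is approached as far as the arm can. A call is refused whole if a number of a shift passes 50 or a number of a turn 8.59, either way. A call with a gripper value outside its range is refused whole. The fingers move at their own pace and stop on an object; the grip force is fixed at half the most. Time passes only in rows, so rows that do not move let the fingers close. It gives the time, the measured TCP pose, the force and the opening at its end, in the units of the state.
- bot.get_obs(): the state, without advancing time (a new reading comes with each control period).
- cams.capture(name): name is "side" or "top"; returns the picture (420x560x3 uint8, blue, green, red); there is no depth.
- cams.camera_model(name): a dict with "K" (3x3 intrinsics, pixels), "rvec" (rotation vector, rad) and "tvec" (3), from world to camera coordinates, as OpenCV has them. Camera axes: x right, y down, z forward; pixel columns grow to the right and rows downward; lengths in m; the calibration is good to about 2 mm. A picture is of the moment at which its call begins. camera_model takes no time and is no camera call.
- workorder.job_done(): hands the job in, once; it reports no verdict.
The state is a dict: "time": time; "joint_positions": joint angles; "joint_vel": joint speeds; "tau": joint torques, N m; "position": TCP position; "tcp_rot": TCP orientation; "ft_force": force on the tool from outside, world axes, zero at the start; "moment": the same for the moment, N m; "finger_gap": finger opening in m.
Only numpy, scipy, OpenCV 4.12 (cv2) and the standard library are available. Lean on these libraries where they do the work, as an engineer would, in place of code of your own. Each camera call takes 0.05 s, during which the arm holds its last target.

TASK

Finish loading the sampler: lift the sample rack off the bench, keep it upright, and set it gently (no dropping) into the sampler's empty lane, lug end to the front and fully home against the back stop; if the clear guard is over that lane, slide it back first. Then push the guard shut, without slamming it, until the latch clicks and holds it, and leave the other things on the bench standing where they are.

Things in the scene. Friction and masses are not known exactly. Their poses are not given: they have to be found in the camera images.
- sampler: White rack sampler fixed on the bench, 200 mm deep (x), 530 mm wide (y); origin at its underside centre, x to its back, y to its left. Deck 28 mm high. Right half: drive housing, 116 mm high. Left half: three black lanes at y = 56, 114 and 172 mm, one empty, two with racks. Left end: end wall from y = 224 mm, 126 mm high, with the latch on top.
- guard (a joint): Slide of the clear guard along the sampler's y, in m: 0 = open, over the drive housing (stop); grows to the left as it shuts. It stays where it is left (1.5 N friction). From 0.210 latch and sprung bumpers resist: 8 to 12 N to go on. Caught and held at 0.230, hard stop 0.234. Let go before it is caught, it rests at 0.225 or less.
- guard_edge (a point): Middle of the leading (left) edge of the guard's roof, 131 mm over the bench. The guard is a clear tunnel, open at both ends: flat roof 240 mm long from this edge to the right, clear front and back walls 170 mm apart down to the rails. Sampler y of this edge = -12 mm + guard value. A steel fork with a cross roller stands 30 mm ahead of it at sampler x = 52 mm, up to 140 mm high.
- guard_handle (a point): Centre of the steel handle bar on the guard's roof near its right (trailing) end: 120 mm long along the sampler's x, 14 mm wide (y), 12 mm high, centre 161 mm over the bench, 24 mm free under the bar, on two posts 50 mm either side of the centre. It lies at sampler x = -20 mm, y = -227 mm + guard value, and moves with the guard.
- latch (a joint): Sprung latch bolt on the end wall at sampler x = 52 mm, y = 240 mm, top 140 mm over the bench, bevelled to the right; it catches the cross roller at the guard's leading edge. Value in m: 0 = bolt up (at rest, or caught behind the roller), about 0.008 while the roller presses it down. The black release paddle left of it needs no touching.
- lane_free: The empty lane: black channel 150 mm long, on the deck in any of the three places; origin at its underside centre, 28 mm over the bench, x along it to the back. Floor 2 mm thick. Guides 14 mm high, 32 mm apart, flared and open to the front. Back stop's face at x = +66 mm, 30 mm high: the 126 mm rack touches it with its centre at x = +3 mm, and is home from x = -8 mm on.
- lane_loaded_a: A lane that already holds a rack like the one on the bench (fixed); origin and axes as for lane_free. Its rack reaches 124 mm over the bench.
- lane_loaded_b: The other loaded lane, the same.
- rack_center (a point): Centre (40 mm above the underside) of the loose grey sample rack standing upright on the bench in front of the sampler: 126 mm long (x) by 26 mm wide (y) by 80 mm high, 0.18 to 0.29 kg, with five capped tubes 16 mm across on top, up to 92 mm high. x runs from its lug end to its plain end, roughly away from the robot. Grip it across its width, up to the 80 mm edge.
- rack_lug (a point): Centre of the raised lug (15 x 22 x 16 mm, top 94 mm above the rack's underside) on the front end of the loose rack, 54.5 mm ahead (-x) of the rack's centre. It must face the sampler's front, towards the robot.
- rack: The same loose rack, origin at the centre of its underside, same axes as rack_center.
- bottle: Bystander: white plastic bottle, 68 mm across, 175 mm tall, on the bench in front of the sampler; origin at its underside centre.
- tipbox: Bystander: grey box with clear lid, 112 x 78 x 66 mm, on the bench in front of the sampler; origin at its underside centre.
- jar: Bystander: clear specimen jar, 46 mm across, 56 mm tall, close beside the loose rack; origin at its underside centre.
- beaker: Bystander: glass beaker, 72 mm across, 95 mm tall, on the bench near the sampler's left end; origin at its underside centre.
Not all that is in view belongs to the job. Leave any pink or purple look-alike of the rack alone.

How it is judged:
By the outcome, as a careful person would: the job done as asked, in the order asked, and still so for the second after the job is handed in, with the robot touching nothing.
It also fails if it takes over 67 s, if anything falls off the work surface, if the arm or the gripper's body presses on something with over 40 N, if the wrist force passes 120 N, or if a joint passes its speed limit or range.

## Working session

There is one attempt and no reset: what is moved stays moved. The work goes in short steps, Python scripts to look and compute and a tool call to move; the robot and the scene stay as the last step left them, time stands still between calls to the robot, and variables do not carry over. Pictures are saved under pics/ and viewed, and the job is handed in when it is done.

Besides the shell and the picture viewer there is one more tool, called after "Emit:" as a command line: name --pt "numbers of a row" for each row, then --argument value for the rest. jog_arm: Moves the arm, as the interface text tells. Its arguments: {"type":"object","properties":{"commands":{"type":"array"}},"required":["commands"]}

```bash
ls; mkdir -p pics
python3 - <<'E'
from workcell import bot,cams,workorder
import cv2
for n in("side","top"):
    cv2.imwrite(f"pics/{n}0.png",cams.capture(n)); m=cams.camera_model(n); print(n,m)
o=bot.get_obs(); print(o, bot.grasp_offset)
E
```

```text
pics
side {'K': array([[384.15349317,   0.        , 275.53926788],
       [  0.        , 384.15349317, 210.74850812],
       [  0.        ,   0.        ,   1.        ]]), 'rvec': array([ 0.09492399, -2.95724971,  1.02537615]), 'tvec': array([0.47079993, 0.12956636, 1.33153976])}
top {'K': array([[447.96980287,   0.        , 283.44235715],
       [  0.        , 447.96980287, 207.4425105 ],
       [  0.        ,   0.        ,   1.        ]]), 'rvec': array([ 2.14551676, -2.07023233,  0.2176783 ]), 'tvec': array([-0.06991851,  0.48311028,  1.36764538])}
{'time': 0.1, 'joint_positions': array([-1.34489155,  0.46937431, -0.04859454,  1.533554  ,  0.02412266,
        1.14101906, -0.08230513]), 'joint_vel': array([-0.00113228, -0.00287092, -0.00022002, -0.0017447 ,  0.0011264 ,
        0.00177573,  0.00155658]), 'tau': array([ 9.22816653e-04, -5.09167171e+01, -8.10022512e-02, -2.36826557e+01,
       -6.14005001e-02,  3.45082255e-02,  5.52604934e-05]), 'position': array([0.16998802, 0.65264811, 0.19790397]), 'tcp_rot': array([-0.70075392,  0.70200022, -0.08988257,  0.08978171]), 'ft_force': array([-0.25883665, -0.45848919, -0.67483533]), 'moment': array([ 0.0756916 , -0.00944408,  0.03951684]), 'finger_gap': 0.08737027745423105} 0.0187
```

View pics/side0.png

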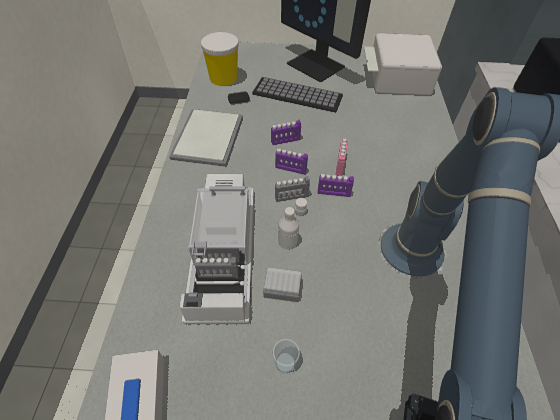

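View pics/top0.png

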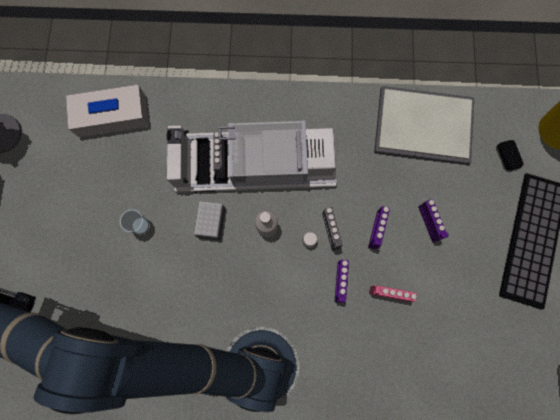

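Run:
```python
import cv2
t=cv2.imread("pics/top0.png");s=cv2.imread("pics/side0.png")
cv2.imwrite("pics/t_samp.png",cv2.resize(t[115:205,160:345],None,fx=4.3,fy=4.3,interpolation=cv2.INTER_CUBIC))
cv2.imwrite("pics/t_rack.png",cv2.resize(t[195:265,245:365],None,fx=6.5,fy=6.5,interpolation=cv2.INTER_CUBIC))
cv2.imwrite("pics/s_samp.png",cv2.resize(s[170:330,175:310],None,fx=3.7,fy=3.7,interpolation=cv2.INTER_CUBIC))
cv2.imwrite("pics/s_rack.png",cv2.resize(s[165:255,260:360],None,fx=6.5,fy=6.5,interpolation=cv2.INTER_CUBIC))
```

```text
(no output)
```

View pics/t_samp.png

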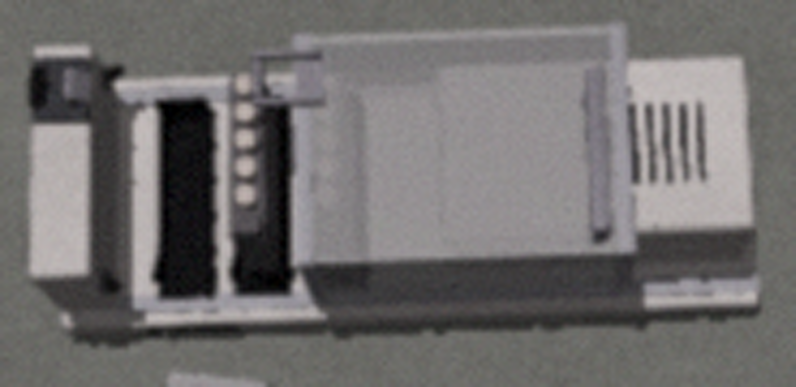

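View pics/t_rack.png

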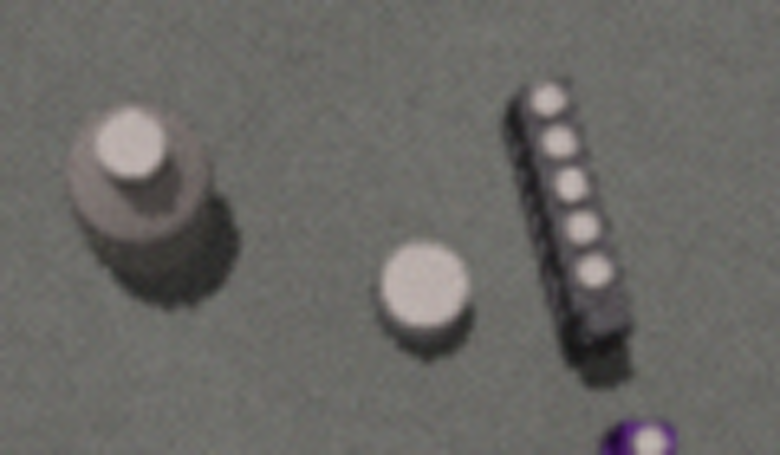

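View pics/s_samp.png

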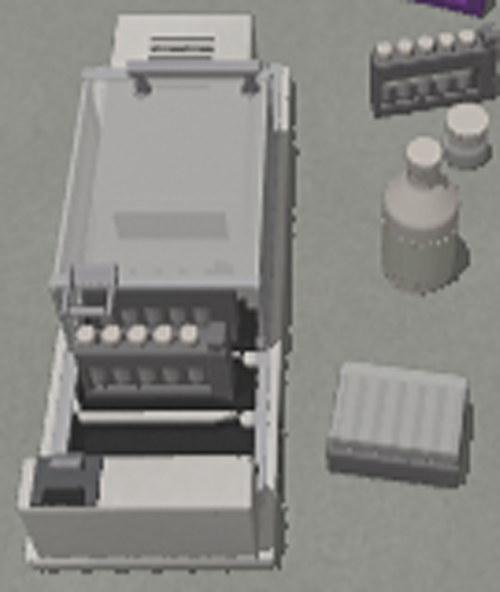

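View pics/s_rack.png

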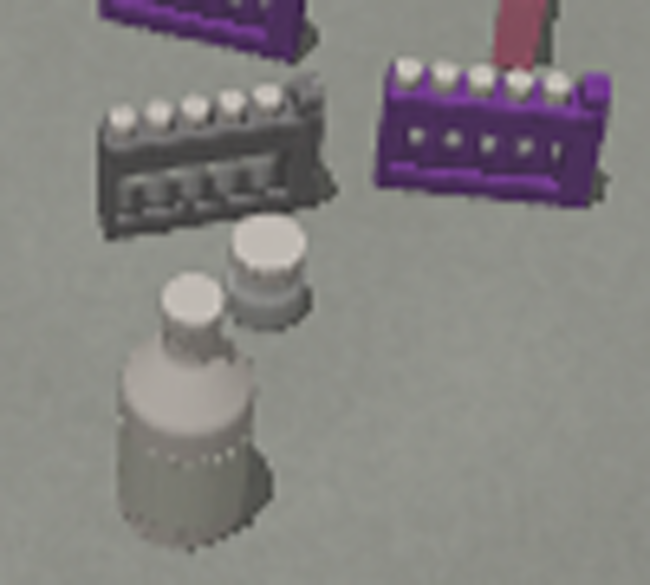

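```bash
cat > h.py <<'E'
import numpy as np,cv2
from workcell import bot,cams,workorder
M={n:cams.camera_model(n) for n in("side","top")}
def proj(n,P):
    m=M[n];return cv2.projectPoints(np.array(P,float).reshape(-1,1,3),m["rvec"],m["tvec"],m["K"],None)[0].reshape(-1,2)
def ray(n,u,v,z):
    m=M[n];R=cv2.Rodrigues(m["rvec"])[0];c=-R.T@m["tvec"].ravel();d=R.T@np.linalg.inv(m["K"])@np.array([u,v,1.])
    return c+d*(z-c[2])/d[2]
def crop(img,x0,y0,x1,y1,f,name):
    cv2.imwrite("pics/"+name,cv2.resize(img[y0:y1,x0:x1],None,fx=f,fy=f,interpolation=cv2.INTER_CUBIC))
def unc(u,v,x0,y0,f): return ((u+.5)/f-.5+x0,(v+.5)/f-.5+y0)
E
python3 - <<'E'
from h import *
for n in M:
    R=cv2.Rodrigues(M[n]["rvec"])[0];print(n,-R.T@M[n]["tvec"].ravel())
ts=lambda u,v,z:ray("top",*unc(u,v,160,115,4.3),z).round(4)
print("endwall top",[ts(u,v,.126) for u,v in((32,47),(90,46),(30,277),(91,277))])
print("lane free",[ts(u,v,.03) for u,v in((160,100),(212,100),(215,297),(157,297))])
print("housing",[ts(u,v,.116) for u,v in((743,57),(751,230))])
print("base",[ts(u,v,.0) for u,v in((65,325),(757,310))])
print("guard edge",[ts(u,v,.131) for u,v in((295,38),(303,265),(622,25),(634,250))])
print("handle",[ts(u,v,.167) for u,v in((596,68),(600,238))])
print("caps",[ts(u,v,.122) for u,v in((244,84),(245,195))])
tr=lambda u,v,z:ray("top",*unc(u,v,245,195,6.5),z).round(4)
print("rack caps",[tr(u,v,.092) for u,v in((547,99),(559,142),(571,185),(582,228),(594,271))],"lug",tr(606,322,.094),"jar",tr(425,285,.056),"bottle cap",tr(130,142,.175))
sr=lambda u,v,z:ray("side",*unc(u,v,260,165,6.5),z).round(4)
print("rack caps side",[sr(u,v,.092) for u,v in((124,117),(160,111),(196,105),(233,98),(269,95))],"jar",sr(268,240,.056),"bottle cap",sr(193,297,.175))
ss=lambda u,v,z:ray("side",*unc(u,v,175,170,3.7),z).round(4)
print("S caps",[ss(u,v,.122) for u,v in((86,333),(190,333))])
print("S handle",[ss(u,v,.167) for u,v in((128,66),(260,68))])
print("S endwall",[ss(u,v,.126) for u,v in((104,458),(252,466),(20,505),(256,512))])
E
```

```text
side [0.43765965 0.75007042 1.1212879 ]
top [ 0.1889198  -0.06473986  1.43835186]
endwall top [array([0.7174, 0.3188, 0.126 ]), array([0.7196, 0.2768, 0.126 ]), array([0.5448, 0.3046, 0.126 ]), array([0.5464, 0.2615, 0.126 ])]
lane free [array([0.716 , 0.2439, 0.03  ]), array([0.7174, 0.2037, 0.03  ]), array([0.5602, 0.1903, 0.03  ]), array([0.5586, 0.2342, 0.03  ])]
housing [array([ 0.732 , -0.1976,  0.116 ]), array([ 0.6006, -0.205 ,  0.116 ])]
base [array([0.5417, 0.3097, 0.    ]), array([ 0.5726, -0.2227,  0.    ])]
guard edge [array([0.729 , 0.1278, 0.131 ]), array([0.5591, 0.1117, 0.131 ]), array([ 0.7474, -0.1082,  0.131 ]), array([ 0.5783, -0.1211,  0.131 ])]
handle [array([ 0.6992, -0.0896,  0.167 ]), array([ 0.5753, -0.096 ,  0.167 ])]
caps [array([0.696 , 0.1639, 0.122 ]), array([0.612 , 0.1575, 0.122 ])]
rack caps [array([ 0.4741, -0.1922,  0.092 ]), array([ 0.4536, -0.1981,  0.092 ]), array([ 0.4332, -0.204 ,  0.092 ]), array([ 0.413 , -0.2094,  0.092 ]), array([ 0.3929, -0.2153,  0.092 ])] lug [ 0.3689 -0.2209  0.094 ] jar [ 0.3887 -0.1386  0.056 ] bottle cap [ 0.4305 -0.0005  0.175 ]
rack caps side [array([ 0.4729, -0.1903,  0.092 ]), array([ 0.4531, -0.1962,  0.092 ]), array([ 0.4332, -0.2022,  0.092 ]), array([ 0.4127, -0.2089,  0.092 ]), array([ 0.3926, -0.2127,  0.092 ])] jar [ 0.3894 -0.1368  0.056 ] bottle cap [0.4303 0.0005 0.175 ]
S caps [array([0.6965, 0.1662, 0.122 ]), array([0.6124, 0.1606, 0.122 ])]
S handle [array([ 0.6986, -0.0838,  0.167 ]), array([ 0.5805, -0.0897,  0.167 ])]
S endwall [array([0.6615, 0.2765, 0.126 ]), array([0.5485, 0.2757, 0.126 ]), array([0.7169, 0.3183, 0.126 ]), array([0.5413, 0.3124, 0.126 ])]
```

```bash
cat >> h.py <<'E'
from scipy.spatial.transform import Rotation as Ro
def pose():
    o=bot.get_obs();q=o["tcp_rot"];return o,np.array(o["position"]),Ro.from_quat([q[1],q[2],q[3],q[0]]).as_matrix()
def go(target,yaw_z):
    """target TCP; yaw_z: wanted world direction (deg) of tool z mod 180. prints spin and then shift in tool axes after spin"""
    o,p,R=pose();a=np.degrees(np.arctan2(R[1,2],R[0,2]));d=(yaw_z-a+90)%180-90
    s=-d if R[2,1]<0 else d
    R2=R@Ro.from_rotvec([0,np.radians(s),0]).as_matrix()
    print("t",round(o["time"],2),"p",p.round(4),"zdir",round(a,2),"tilt y",R[:,1].round(4),"gap",round(o["finger_gap"],4),"F",np.round(o["ft_force"],1))
    print("spin deg",round(s,2),"shift mm",(R2.T@(np.array(target)-p)*1000).round(1))
E
cat > fit.py <<'E'
from h import *
from scipy.optimize import least_squares
T=lambda u,v:unc(u,v,160,115,4.3); S=lambda u,v:unc(u,v,175,170,3.7)
# (cam,pix, fn(g,xl)->sampler mm)
obs=[]
for dy,pts in((85,((295,38),(622,25))),(-85,((303,265),(634,250)))):
    for k,p in enumerate(pts): obs.append(("top",T(*p),lambda g,xl,dy=dy,k=k:(dy,-12+g-240*k,131)))
for dx,p in((60,(596,68)),(-60,(600,238))): obs.append(("top",T(*p),lambda g,xl,dx=dx:(-20+dx,-227+g,167)))
for dx,p in((60,(128,66)),(-60,(260,68))): obs.append(("side",S(*p),lambda g,xl,dx=dx:(-20+dx,-227+g,167)))
for dx,p,q in((42,(244,84),(86,333)),(-42,(245,195),(190,333))):
    f=lambda g,xl,dx=dx:(xl+3+12+dx,114,122)
    obs+= [("top",T(*p),f),("side",S(*q),f)]
for y,p in((265,(32,47)),(224,(90,46)),(265,(30,277)),(224,(91,277))): obs.append(("top",T(*p),lambda g,xl,y=y,x=(86 if p[1]<100 else -86):(x,y,126)))
for (dx,dy),p in zip(((75,18),(75,-18),(-75,-20),(-75,20)),((160,100),(212,100),(215,297),(157,297))): obs.append(("top",T(*p),lambda g,xl,dx=dx,dy=dy:(xl+dx,172+dy,30)))
def W(p,P):
    X,Y,th,g,xl=p;q=np.array(P,float)/1000;c,s=np.cos(th),np.sin(th);return [X+c*q[0]-s*q[1],Y+s*q[0]+c*q[1],q[2]]
def res(p): return np.concatenate([proj(n,W(p,f(p[3]*1000,p[4]*1000)))[0]-np.array(u) for n,u,f in obs])
r=least_squares(res,[.65,.047,.07,.087,0],loss="soft_l1",x_scale=[.01]*5)
print(r.x,np.degrees(r.x[2]));print(np.round(res(r.x).reshape(-1,2),1).tolist())
X,Y,th,g,xl=r.x
print("lane",W(r.x,(xl*1000,172,28)),"rack home",W(r.x,(xl*1000+3,172,30)))
E
python3 - <<'E'
import fit
from h import *
go((.42,-.2,.25),15.7+90)
print(pose()[2].round(3))
E
```

```text
[ 0.64971136  0.04677781  0.07293495  0.08908799 -0.00135172] 4.178864805771321
[[-0.6, 0.0], [0.4, 0.3], [-1.9, -0.1], [0.3, 0.5], [-0.6, -0.2], [0.3, -1.5], [-0.1, -0.9], [0.4, -1.6], [-0.2, -0.3], [-0.0, -0.5], [-0.3, -0.4], [-0.1, -0.6], [0.4, 0.4], [0.1, 0.1], [-0.1, 0.1], [-0.7, -0.4], [0.5, 1.9], [-0.7, 1.5], [-0.7, -0.7], [0.5, -0.3]]
lane [np.float64(0.635829537076879), np.float64(0.21822203618772618), np.float64(0.028)] rack home [np.float64(0.6388215613530303), np.float64(0.2184406470999003), np.float64(0.03)]
t 0.1 p [0.17   0.6526 0.1979] zdir 75.4 tilt y [-4.0e-04 -1.7e-03 -1.0e+00] gap 0.0874 F [-0.3 -0.5 -0.7]
spin deg -30.3 shift mm [   9.9  -50.7 -888.6]
[[ 0.968 -0.     0.252]
 [-0.252 -0.002  0.968]
 [ 0.    -1.    -0.002]]
```

Candidates for "rack" (top / side pixels):
- Grey, capped: (332,229) / (291,189).
- Purple: (380,227), (433,220), (343,281).
- Pink: (395,293).

I choose the grey one. The close crop confirms it has five caps and the lug at the robot end. The third lane (y=172, left) is empty, and the guard (value about 0.089) isn't over it.

Emit:
jog_arm --pt "0 -13 0 -7.6 54" --pt "0 -13 0 -7.6 54" --pt "0 -13 0 -7.6 54" --pt "0 -13 0 -7.5 54" --pt "10 0 -20 0 54" --pt "19 0 -42 0 54" --pt "19 0 -42 0 54" --pt "19 0 -42 0 54"

```text
time: 0.9
position: [0.2749, 0.5291, 0.2503]
tcp_rot: [-0.7, 0.701, 0.097, -0.097]
ft_force: [0.7, 0.7, 0.0]
finger_gap: 0.0547
```

Emit:
jog_arm --pt "19 0 -42 0 54" --pt "19 0 -42 0 54" --pt "19 0 -42 0 54" --pt "19 0 -42 0 54" --pt "19 0 -42 0 54" --pt "19 0 -42 0 54" --pt "19 0 -42 0 54" --pt "19 0 -42 0 54"

```text
time: 1.7
position: [0.5121, 0.2467, 0.2506]
tcp_rot: [-0.7, 0.7, 0.096, -0.097]
ft_force: [-0.0, 1.3, 1.0]
finger_gap: 0.0541
```

Run:
```python
from h import *
go((.4139,-.2087,.20),15.7+90)
```

```text
t 1.7 p [0.5121 0.2467 0.2506] zdir 105.7 tilt y [-4.e-04 -1.e-04 -1.e+00] gap 0.0541 F [-0.   1.3  1. ]
spin deg 0.0 shift mm [-217.7   50.7 -411.9]
```

Emit:
jog_arm --pt "-19 0 -37 0 54" --pt "-19 0 -37 0 54" --pt "-19 0 -37 0 54" --pt "-19 0 -37 0 54" --pt "-19 0 -37 0 54" --pt "-19 0 -37 0 54" --pt "-19 0 -37 0 54" --pt "-19 0 -37 0 54"

```text
time: 2.5
position: [0.4442, -0.0791, 0.2507]
tcp_rot: [0.701, -0.7, -0.097, 0.097]
ft_force: [0.8, -0.2, -0.7]
finger_gap: 0.0539
```

Emit:
jog_arm --pt "-19 0 -37 0 54" --pt "-19 0 -37 0 54" --pt "-10 20 -20 0 54" --pt "0 15 0 0 54" --pt "0 15 0 0 54" --pt "0 0 0 0 54"

```text
time: 3.1
position: [0.4225, -0.1807, 0.1989]
tcp_rot: [0.701, -0.7, -0.095, 0.098]
ft_force: [-0.3, 0.7, -0.7]
finger_gap: 0.0538
```

Run:
```python
from h import *
go((.4139,-.2087,.046),15.7+90)
t=cams.capture("top");s=cams.capture("side")
crop(t,270,170,390,270,6,"t1.png");crop(s,240,120,360,240,5,"s1.png")
```

```text
t 3.1 p [ 0.4225 -0.1807  0.1989] zdir 105.66 tilt y [-0.0048  0.0011 -1.    ] gap 0.0538 F [-0.3  0.7 -0.7]
spin deg -0.04 shift mm [-15.2 152.9 -25. ]
```

View pics/t1.png

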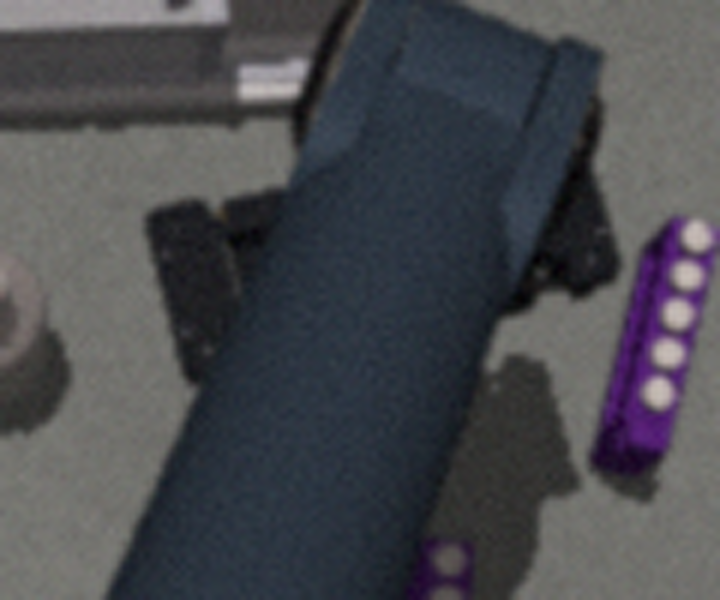

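View pics/s1.png

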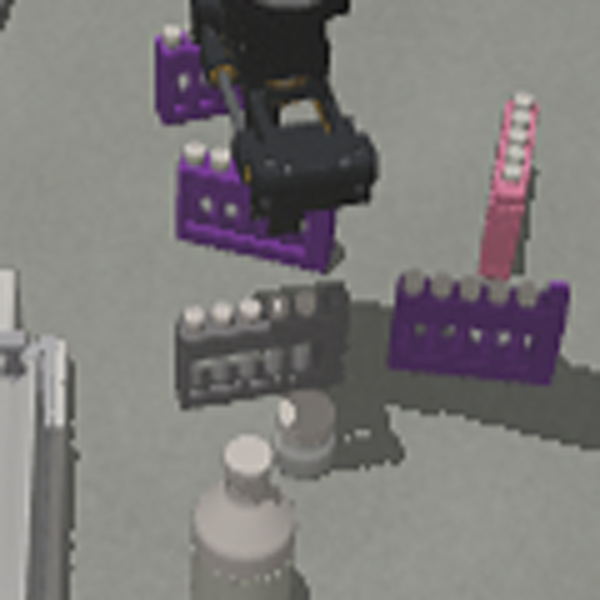

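Emit:
jog_arm --pt "-8 0 -12 0 54" --pt "-7 0 -13 0 54" --pt "0 0 0 0 54" --pt "0 0 0 0 54"

```text
time: 3.6
position: [0.4172, -0.2089, 0.2014]
tcp_rot: [0.701, -0.7, -0.097, 0.096]
ft_force: [0.4, 1.1, -0.8]
finger_gap: 0.0543
```

Run:
```python
from h import *
go((.4139,-.2087,.046),15.7+90)
s=cams.capture("side")
crop(s,240,120,360,240,5,"s2.png")
o,p,R=pose()
# finger tip projections
for z in(-27,27):
  print(proj("side",p+R@[0,0,z/1000.])[0])
```

```text
t 3.6 p [ 0.4172 -0.2089  0.2014] zdir 105.69 tilt y [ 1.1e-03  3.0e-04 -1.0e+00] gap 0.0543 F [ 0.4  1.1 -0.8]
spin deg -0.01 shift mm [ -3.3 155.4   1.1]
[293.81523748 152.55459781]
[297.67107246 163.37942128]
```

View pics/s2.png

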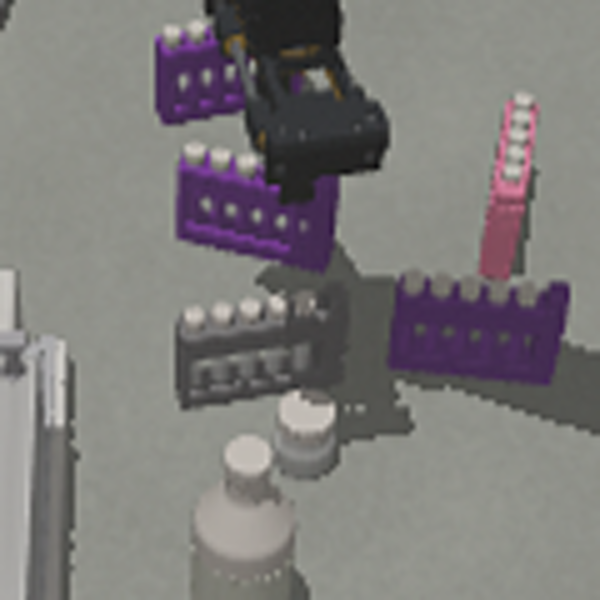

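Emit:
jog_arm --pt "-3 20 1 0 54" --pt "0 25 0 0 54" --pt "0 25 0 0 54" --pt "0 20 0 0 54" --pt "0 5 0 0 54" --pt "0 0 0 0 54"

```text
time: 4.25
position: [0.4136, -0.2084, 0.1056]
tcp_rot: [0.701, -0.7, -0.097, 0.097]
ft_force: [0.0, -0.1, -0.3]
finger_gap: 0.0538
```

Run:
```python
from h import *
go((.4139,-.2087,.046),15.7+90)
s=cams.capture("side")
crop(s,240,120,360,240,5,"s3.png")
```

```text
t 4.25 p [ 0.4136 -0.2084  0.1056] zdir 105.76 tilt y [-1.2e-03  5.0e-04 -1.0e+00] gap 0.0538 F [ 0.  -0.1 -0.3]
spin deg 0.06 shift mm [ 0.3 59.6 -0.5]
```

View pics/s3.png

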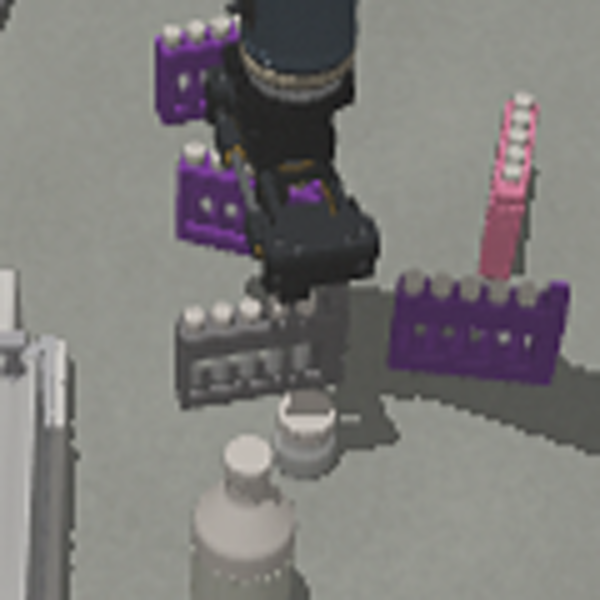

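Emit:
jog_arm --pt "0 15 0 0 54" --pt "0 15 0 0 54" --pt "0 15 0 0 54" --pt "0 10 0 0 54" --pt "0 5 0 0 54" --pt "0 0 0 0 54"

```text
time: 4.9
position: [0.4137, -0.209, 0.0459]
tcp_rot: [0.701, -0.7, -0.097, 0.097]
ft_force: [0.4, 0.5, 0.2]
finger_gap: 0.0543
```

Emit:
jog_arm --pt "0 0 0 0 40" --pt "0 0 0 0 32" --pt "0 0 0 0 27" --pt "0 0 0 0 20" --pt "0 0 0 0 15" --pt "0 0 0 0 15" --pt "0 0 0 0 15"

```text
time: 5.6
position: [0.4137, -0.2092, 0.046]
tcp_rot: [-0.7, 0.701, 0.097, -0.096]
ft_force: [-0.9, 0.6, 2.0]
finger_gap: 0.0256
```

Run:
```python
from h import *
go((.4139,-.2087,.046),15.7+90)
s=cams.capture("side")
crop(s,240,120,360,240,5,"s4.png")
```

```text
t 5.6 p [ 0.4137 -0.2092  0.046 ] zdir 105.7 tilt y [ 3.e-04 -1.e-04 -1.e+00] gap 0.0256 F [-0.9  0.6  2. ]
spin deg 0.0 shift mm [ 0.3 -0.   0.4]
```

View pics/s4.png

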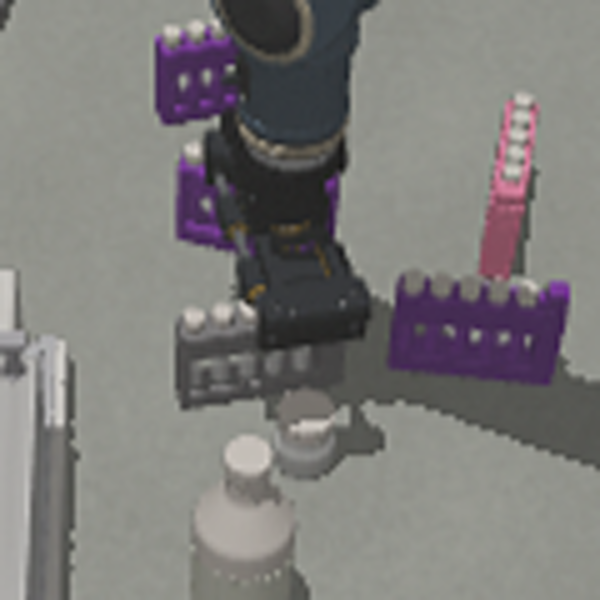

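Emit:
jog_arm --pt "0 -5 0 0 15" --pt "0 -10 0 0 15" --pt "0 -20 0 0 15" --pt "0 -30 0 0 15" --pt "0 -30 0 0 15" --pt "0 -30 0 0 15" --pt "0 -30 0 0 15" --pt "0 -20 0 0 15"

```text
time: 6.45
position: [0.4137, -0.2094, 0.2233]
tcp_rot: [-0.7, 0.701, 0.097, -0.096]
ft_force: [0.4, 0.2, -1.8]
finger_gap: 0.0257
```

Emit:
jog_arm --pt "0 -15 0 0 15" --pt "0 -10 0 2 15" --pt "0 0 0 3 15" --pt "0 0 0 3 15" --pt "0 0 0 2.5 15" --pt "0 0 0 1 15" --pt "0 0 0 0 15"

```text
time: 7.15
position: [0.4131, -0.209, 0.2459]
tcp_rot: [0.707, -0.707, -0.026, 0.026]
ft_force: [0.3, 0.3, -3.4]
finger_gap: 0.0253
```

Run:
```python
from h import *
go((.6082,.2162,.246),94.2)
s=cams.capture("side")
crop(s,240,60,360,240,3.3,"s5.png")
```

```text
t 7.15 p [ 0.4131 -0.209   0.2459] zdir 94.22 tilt y [-2.e-04  2.e-04 -1.e+00] gap 0.0253 F [ 0.3  0.3 -3.4]
spin deg 0.02 shift mm [225.7  -0.  409.8]
```

View pics/s5.png

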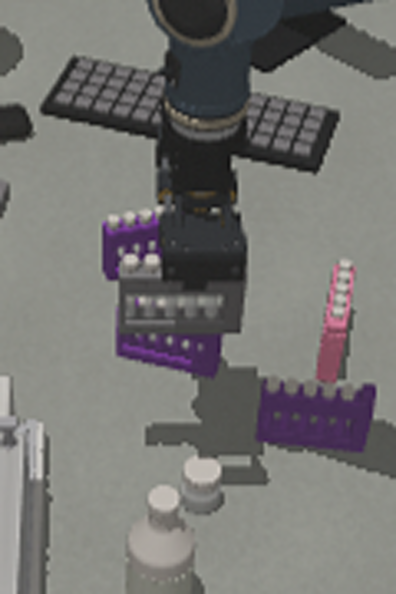

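Emit:
jog_arm --pt "4 0 8 0 15" --pt "9 0 16 0 15" --pt "14 0 25 0 15" --pt "15 0 28 0 15" --pt "15 0 28 0 15" --pt "15 0 28 0 15" --pt "15 0 28 0 15" --pt "15 0 28 0 15"

```text
time: 8.0
position: [0.5017, -0.011, 0.2458]
tcp_rot: [0.707, -0.706, -0.026, 0.026]
ft_force: [0.2, -0.6, -2.8]
finger_gap: 0.0254
```

Emit:
jog_arm --pt "15 0 28 0 15" --pt "15 0 28 0 15" --pt "15 0 28 0 15" --pt "15 0 28 0 15" --pt "15 0 25 0 15" --pt "14 0 21 0 15" --pt "10 0 12 0 15" --pt "5 0 6 0 15"

```text
time: 8.8
position: [0.5924, 0.1719, 0.2452]
tcp_rot: [0.707, -0.707, -0.026, 0.027]
ft_force: [-0.6, 0.0, -2.6]
finger_gap: 0.0257
```

Run:
```python
from h import *
go((.6082,.2162,.246),94.2)
s=cams.capture("side")
crop(s,160,190,320,330,5,"s6.png")
```

```text
t 8.8 p [0.5924 0.1719 0.2452] zdir 94.33 tilt y [-9.e-04  0.e+00 -1.e+00] gap 0.0257 F [-0.6  0.  -2.6]
spin deg 0.13 shift mm [19.  -0.8 43.1]
```

View pics/s6.png

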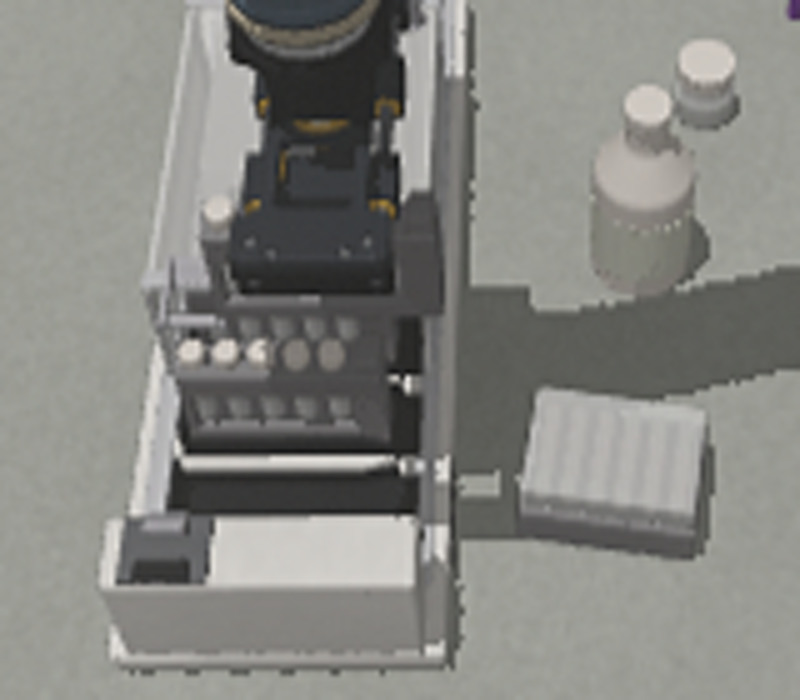

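Emit:
jog_arm --pt "5 0 12 0.1 15" --pt "6 0 14 0 15" --pt "5 0 11 0 15" --pt "3 0 6 0 15" --pt "0 0 0 0 15" --pt "0 0 0 0 15"

```text
time: 9.45
position: [0.608, 0.2139, 0.2457]
tcp_rot: [-0.706, 0.707, 0.025, -0.025]
ft_force: [-0.0, -0.2, -2.4]
finger_gap: 0.0254
```

Run:
```python
from h import *
go((.6082,.2162,.246),94.2)
s=cams.capture("side");t=cams.capture("top")
crop(s,160,190,320,330,5,"s7.png");crop(t,150,110,290,210,5.5,"t7.png")
```

```text
t 9.45 p [0.608  0.2139 0.2457] zdir 94.09 tilt y [-4.e-04 -7.e-04 -1.e+00] gap 0.0254 F [-0.  -0.2 -2.4]
spin deg -0.11 shift mm [ 0.3 -0.3  2.3]
```

View pics/s7.png

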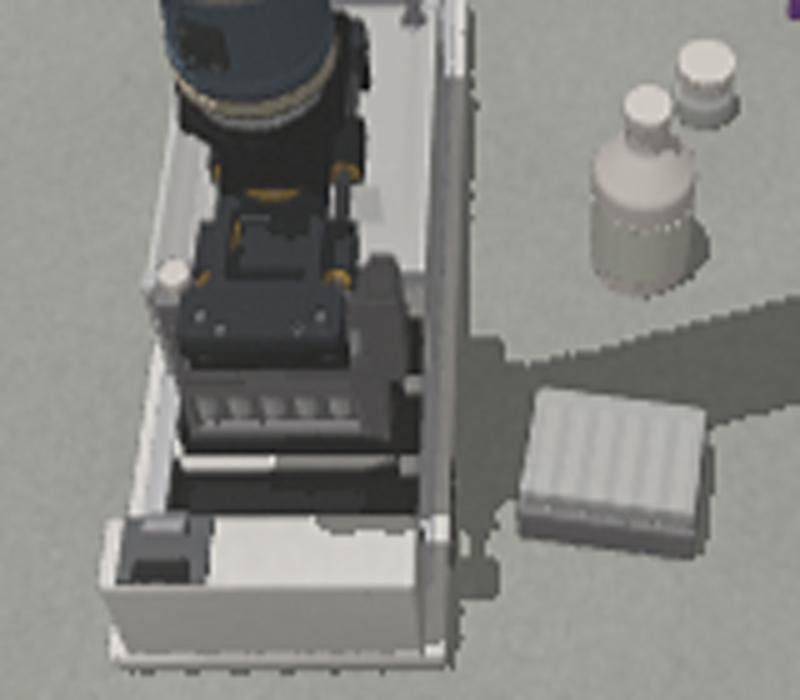

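View pics/t7.png

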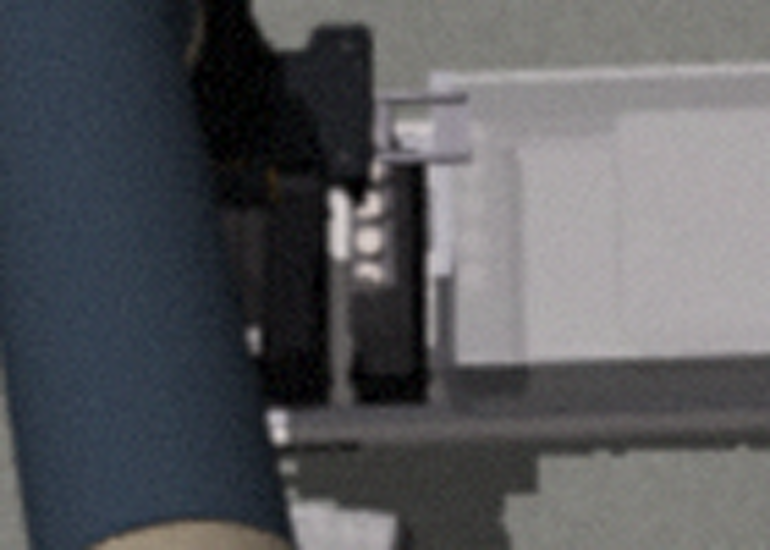

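Emit:
jog_arm --pt "0 10 1 -0.1 15" --pt "0 20 1 0 15" --pt "0 30 0 0 15" --pt "0 30 0 0 15" --pt "0 25 0 0 15" --pt "0 15 0 0 15" --pt "0 8 0 0 15" --pt "0 0 0 0 15"

```text
time: 10.35
position: [0.6076, 0.2161, 0.107]
tcp_rot: [-0.706, 0.707, 0.025, -0.026]
ft_force: [-0.1, 0.0, -2.1]
finger_gap: 0.0259
```

Run:
```python
from h import *
go((.6082,.2162,.106),94.2)
s=cams.capture("side");t=cams.capture("top")
crop(s,170,230,280,330,7,"s8.png");crop(t,150,110,290,210,5.5,"t8.png")
```

```text
t 10.35 p [0.6076 0.2161 0.107 ] zdir 94.19 tilt y [-1.3e-03 -5.0e-04 -1.0e+00] gap 0.0259 F [-0.1  0.  -2.1]
spin deg -0.01 shift mm [0.6 1.  0.1]
```

View pics/s8.png

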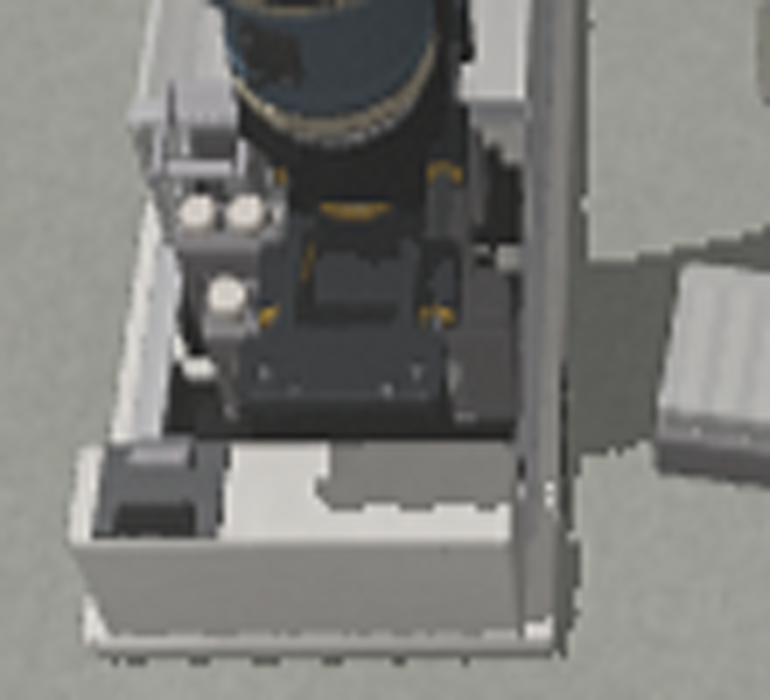

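View pics/t8.png

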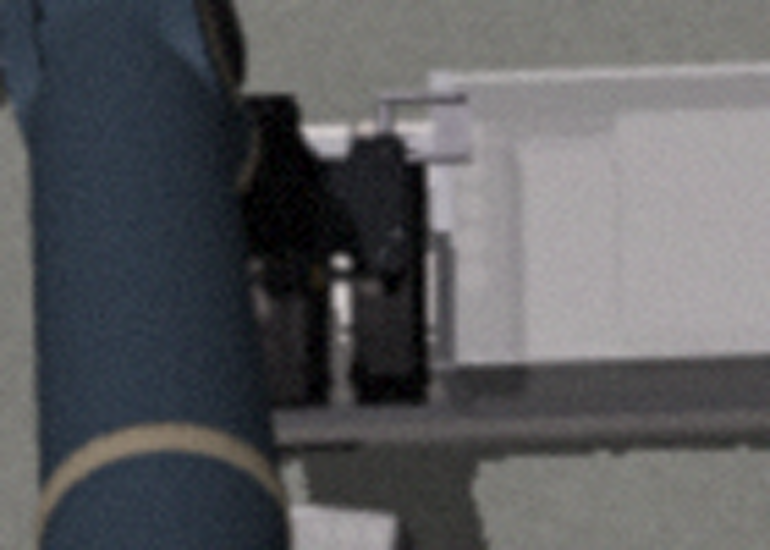

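```bash
cat >> h.py <<'E'
SX,SY,ST=.6497,.0468,.0729
def tos(P):
    d=np.array(P[:2])-[SX,SY];c,s=np.cos(ST),np.sin(ST);return np.array([c*d[0]+s*d[1],-s*d[0]+c*d[1],P[2]])*1000
E
python3 - <<'E'
from h import *
f=lambda u,v,z:tos(ray("side",*unc(u,v,170,230,7),z)).round(1)
print("mine",f(227,298,.153),"nb",f(198,212,.122),f(247,212,.122))
print("lug?",f(455,330,.155))
print(tos(pose()[1]))
E
```

```text
mine [ 32.3 175.6 153. ] nb [ 55.3 116.5 122. ] [ 34.4 116.6 122. ]
lug? [-61.2 191.9 155. ]
[-28.3705803  172.26492535 108.88865167]
```

Emit:
jog_arm --pt "0 6 -0.5 0 15" --pt "0 6 0 0 15" --pt "0 5 0 0 15" --pt "0 3 0 0 15" --pt "0 0 0 0 15"

```text
time: 10.95
position: [0.6075, 0.2157, 0.0871]
tcp_rot: [-0.707, 0.707, 0.026, -0.026]
ft_force: [0.1, -0.2, -1.5]
finger_gap: 0.0255
```

Emit:
jog_arm --pt "0 2 0 0 15" --pt "0 2 0 0 15" --pt "0 2 0 0 15" --pt "0 1 0 0 15" --pt "0 0 0 0 15"

```text
time: 11.45
position: [0.6079, 0.2158, 0.0806]
tcp_rot: [-0.707, 0.707, 0.026, -0.026]
ft_force: [0.0, -0.1, -2.0]
finger_gap: 0.0256
```

Run:
```python
from h import *
go((.6082,.2162,.076),94.2)
s=cams.capture("side")
crop(s,170,230,280,330,7,"s9.png")
print(tos(pose()[1]))
```

```text
t 11.45 p [0.6079 0.2158 0.0806] zdir 94.2 tilt y [-3.e-04 -1.e-04 -1.e+00] gap 0.0256 F [ 0.  -0.1 -2. ]
spin deg 0.0 shift mm [0.4 4.6 0.4]
[-29.31281033 171.59876192  80.77545805]
```

View pics/s9.png

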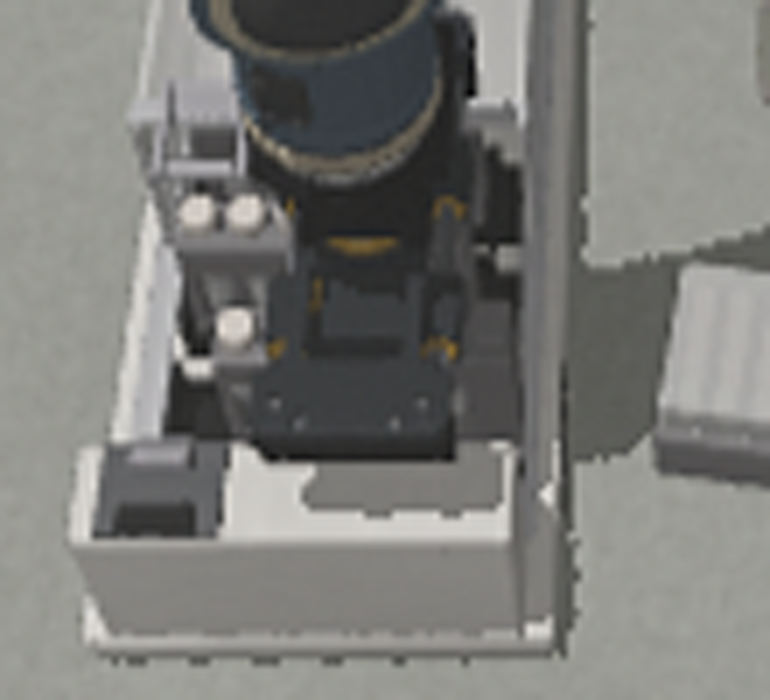

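Emit:
jog_arm --pt "0 1 0 0 15" --pt "0 1 0 0 15" --pt "0 1 0 0 15" --pt "0 0 0 0 15"

```text
time: 11.9
position: [0.6078, 0.2158, 0.0776]
tcp_rot: [-0.707, 0.707, 0.026, -0.026]
ft_force: [1.1, -0.9, -1.7]
finger_gap: 0.0259
```

Emit:
jog_arm --pt "3 0 0 0 15" --pt "4 0 0 0 15" --pt "4 0 0 0 15" --pt "4 0 0 0 15" --pt "3 0 0 0 15" --pt "0 0 0 0 15"

```text
time: 12.5
position: [0.6265, 0.217, 0.0778]
tcp_rot: [-0.707, 0.707, 0.026, -0.026]
ft_force: [-0.5, -0.1, -2.9]
finger_gap: 0.0257
```

Emit:
jog_arm --pt "1 0 0 0 15" --pt "1 0 0 0 15" --pt "1 0 0 0 15" --pt "0 0 0 0 15"

```text
time: 12.9
position: [0.629, 0.2174, 0.0779]
tcp_rot: [0.707, -0.707, -0.026, 0.026]
ft_force: [-0.1, 0.4, -2.5]
finger_gap: 0.0259
```

Emit:
jog_arm --pt "0 0.5 0 0 15" --pt "0 0.5 0 0 15" --pt "0 0 0 0 15"

```text
time: 13.2
position: [0.6288, 0.2173, 0.0767]
tcp_rot: [-0.707, 0.707, 0.026, -0.026]
ft_force: [0.2, -0.6, -2.8]
finger_gap: 0.0258
```

Emit:
jog_arm --pt "1 0 0 0 15" --pt "0.5 0 0 0 15" --pt "0 0 0 0 15"

```text
time: 13.5
position: [0.6306, 0.2175, 0.0769]
tcp_rot: [0.707, -0.707, -0.026, 0.026]
ft_force: [-0.9, 0.5, -2.5]
finger_gap: 0.0258
```

Emit:
jog_arm --pt "0.5 0 0 0 15" --pt "0.5 0 0 0 15" --pt "0 0 0 0 15"

```text
time: 13.8
position: [0.6315, 0.2175, 0.0769]
tcp_rot: [0.707, -0.707, -0.026, 0.026]
ft_force: [0.4, 1.0, -2.4]
finger_gap: 0.0259
```

Emit:
jog_arm --pt "0.5 0 0 0 15" --pt "0.5 0 0 0 15" --pt "0 0 0 0 15"

```text
time: 14.1
position: [0.6322, 0.2176, 0.0768]
tcp_rot: [-0.707, 0.707, 0.026, -0.026]
ft_force: [-0.7, -0.0, -0.7]
finger_gap: 0.0258
```

Emit:
jog_arm --pt "0.5 0 0 0 15" --pt "0.5 0 0 0 15" --pt "0 0 0 0 15"

```text
time: 14.4
position: [0.6323, 0.2177, 0.0766]
tcp_rot: [-0.707, 0.707, 0.025, -0.027]
ft_force: [-3.5, -0.1, -0.6]
finger_gap: 0.0257
```

Emit:
jog_arm --pt "0 0.5 0 0 15" --pt "0 0.5 0 0 15" --pt "0 0 0 0 15"

```text
time: 14.7
position: [0.6321, 0.2177, 0.0762]
tcp_rot: [0.707, -0.707, -0.025, 0.027]
ft_force: [-6.5, -0.5, 3.8]
finger_gap: 0.0259
```

Run:
```python
from h import *
go((.6322,.2176,.076),94.2)
s=cams.capture("side")
crop(s,170,230,280,330,7,"s10.png")
print(tos(pose()[1]), pose()[0]["moment"])
```

```text
t 14.7 p [0.6321 0.2177 0.0762] zdir 94.2 tilt y [-2.8e-03 -1.0e-04 -1.0e+00] gap 0.0259 F [-6.5 -0.5  3.8]
spin deg 0.0 shift mm [ 0.1  0.2 -0.1]
[ -5.165283   171.7357846   76.19875044] [-0.17343219  1.47369068 -0.0345012 ]
```

View pics/s10.png

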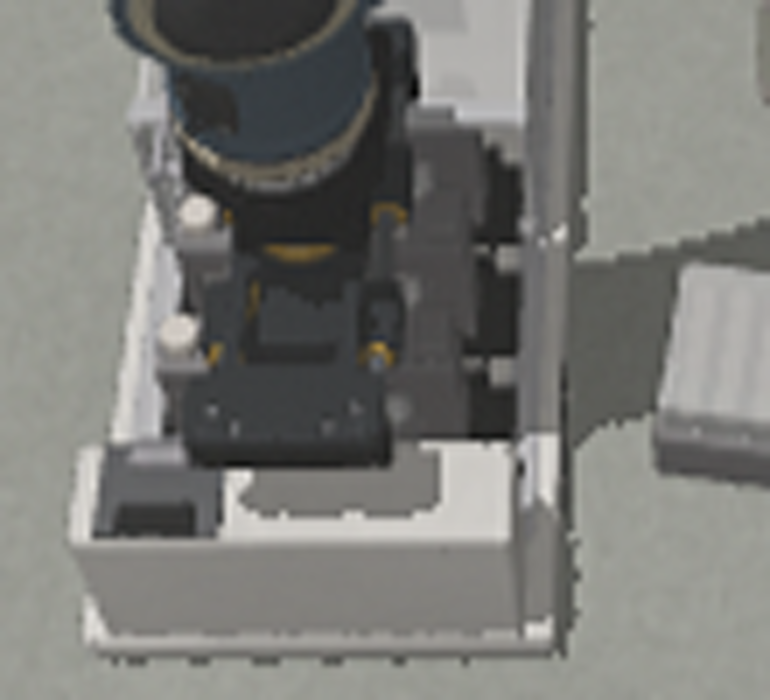

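Emit:
jog_arm --pt "-0.5 0 0 0 22" --pt "0 0 0 0 27" --pt "0 0 0 0 32" --pt "0 0 0 0 38" --pt "0 0 0 0 44" --pt "0 0 0 0 46" --pt "0 0 0 0 46"

```text
time: 15.45
position: [0.6331, 0.2177, 0.0759]
tcp_rot: [0.707, -0.707, -0.026, 0.026]
ft_force: [-0.5, -0.4, 0.9]
finger_gap: 0.0447
```

Run:
```python
from h import *
go((.6322,.2176,.26),94.2)
s=cams.capture("side")
crop(s,170,230,280,330,7,"s11.png")
```

```text
t 15.45 p [0.6331 0.2177 0.0759] zdir 94.2 tilt y [ 4.e-04  2.e-04 -1.e+00] gap 0.0447 F [-0.5 -0.4  0.9]
spin deg 0.0 shift mm [  -0.9 -184.1    0. ]
```

View pics/s11.png

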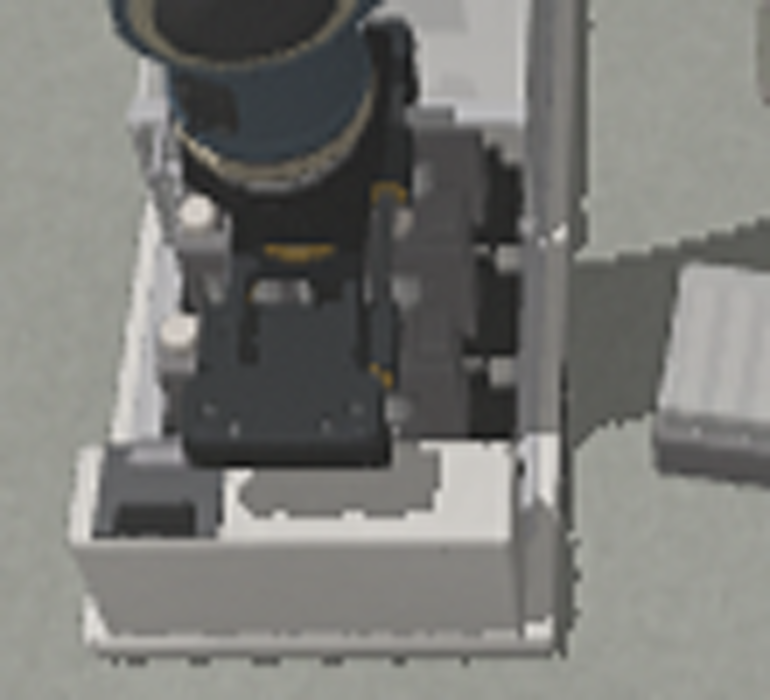

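Emit:
jog_arm --pt "-0.5 -1 0 0 46" --pt "0 -2 0 0 46" --pt "0 -4 0 0 46" --pt "0 -6 0 0 46" --pt "0 -8 0 0 46" --pt "0 0 0 0 46"

```text
time: 16.1
position: [0.6335, 0.218, 0.0987]
tcp_rot: [0.707, -0.706, -0.027, 0.025]
ft_force: [0.4, -0.6, -0.4]
finger_gap: 0.046
```

Run:
```python
from h import *
go((.6322,.2176,.26),94.2)
s=cams.capture("side")
crop(s,170,230,280,330,7,"s12.png")
```

```text
t 16.1 p [0.6335 0.218  0.0987] zdir 94.2 tilt y [ 0.0029  0.0012 -1.    ] gap 0.046 F [ 0.4 -0.6 -0.4]
spin deg -0.0 shift mm [-9.000e-01 -1.613e+02 -1.000e-01]
```

View pics/s12.png

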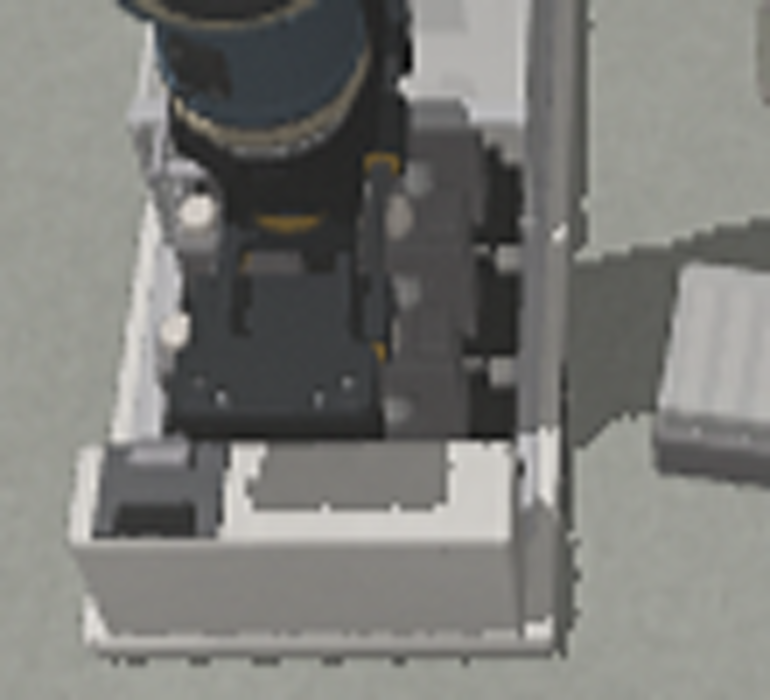

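Emit:
jog_arm --pt "0 -20 0 0 46" --pt "0 -35 0 0 46" --pt "0 -45 0 0 46" --pt "0 -40 0 0 46" --pt "0 -20 -10 0 46" --pt "-5 0 -30 0 46" --pt "-10 0 -40 0 46" --pt "-10 0 -40 0 46"

```text
time: 16.95
position: [0.6158, 0.0952, 0.2567]
tcp_rot: [-0.707, 0.707, 0.026, -0.026]
ft_force: [-0.1, -0.8, 1.0]
finger_gap: 0.0456
```

Emit:
jog_arm --pt "0 0 -40 0 46" --pt "0 0 -40 0 46" --pt "0 0 -20 0 46" --pt "0 0 0 0 46"

```text
time: 17.35
position: [0.6234, -0.0087, 0.2569]
tcp_rot: [-0.706, 0.707, 0.023, -0.023]
ft_force: [-0.9, 0.4, -0.7]
finger_gap: 0.046
```

Run:
```python
from h import *
go((.6390,-.0905,.26),94.2)
s=cams.capture("side");t=cams.capture("top")
crop(s,170,170,280,330,4.5,"s13.png")
crop(t,150,110,350,210,4,"t13.png")
```

```text
t 17.35 p [ 0.6234 -0.0087  0.2569] zdir 93.79 tilt y [ 1.e-04 -2.e-03 -1.e+00] gap 0.046 F [-0.9  0.4 -0.7]
spin deg -0.41 shift mm [  9.6  -2.9 -82.8]
```

View pics/s13.png

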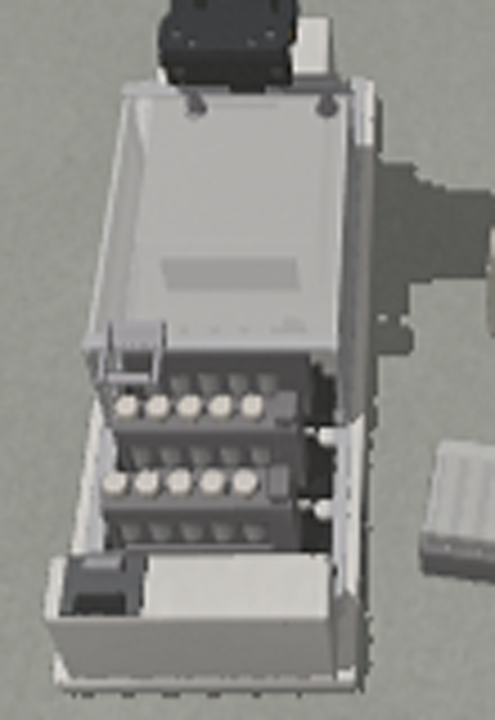

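View pics/t13.png

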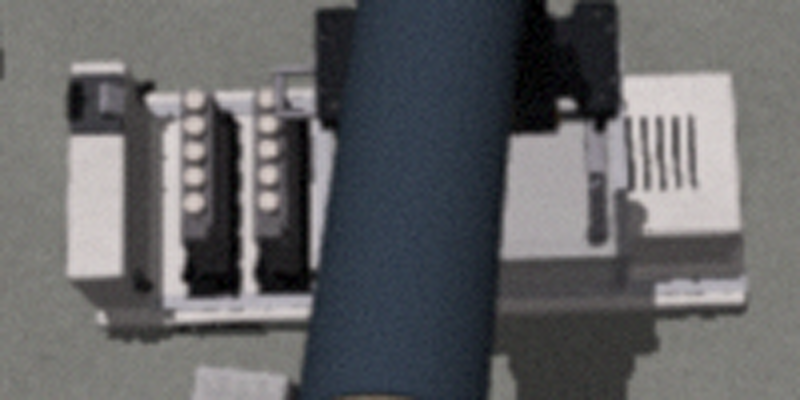

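Emit:
jog_arm --pt "3 0 -20 -0.2 46" --pt "3 0 -30 -0.2 46" --pt "3 0 -25 0 46" --pt "0 0 -8 0 46" --pt "0 0 0 0 46" --pt "0 0 0 0 46"

```text
time: 18.05
position: [0.6391, -0.0828, 0.2565]
tcp_rot: [0.707, -0.706, -0.029, 0.03]
ft_force: [0.4, -0.1, 0.3]
finger_gap: 0.0465
```

Run:
```python
from h import *
go((.6390,-.0905,.144),94.2)
s=cams.capture("side")
crop(s,170,130,300,260,5.5,"s14.png")
f=lambda u,v:tos(ray("side",*unc(u,v,170,170,4.5),.122)).round(1)
print("placed",f(115,483),f(246,483),"nb",f(126,406),f(252,406))
o,p,R=pose();print(proj("side",p))
```

```text
t 18.05 p [ 0.6391 -0.0828  0.2565] zdir 94.77 tilt y [-5.0e-04  1.8e-03 -1.0e+00] gap 0.0465 F [ 0.4 -0.1  0.3]
spin deg 0.57 shift mm [ -0.6 112.5  -7.8]
placed [ 56.7 173.9 122. ] [-27.9 174.5 122. ] nb [ 56.1 116.4 122. ] [-27.8 116.9 122. ]
[[224.49746123 169.59907861]]
```

View pics/s14.png

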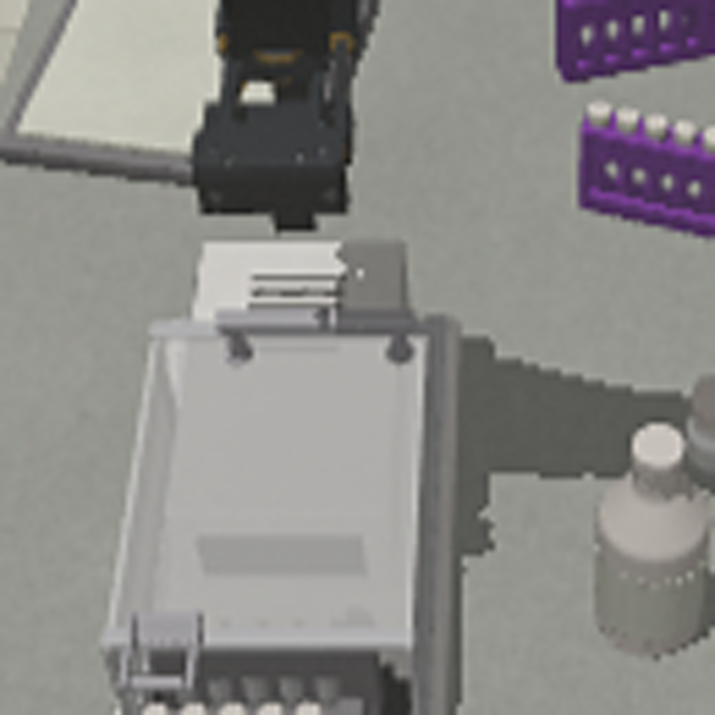

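```bash
python3 - <<'E'
from h import *
for n,(x0,y0,fc),pts,z in (("side",(170,130,5.5),[(218,320),(413,320)],.164),):
    for u,v in pts: print(tos(ray(n,*unc(u,v,x0,y0,fc),z)).round(1))
for g in (85,89,93):
    c,s=np.cos(ST),np.sin(ST);x,y=-.02,(-227+g)/1000
    for dx in(-.06,0,.06):
        q=proj("side",[SX+c*(x+dx)-s*y,SY+s*(x+dx)+c*y,.161])[0];print(g,dx,((q-[170,130]+.5)*5.5).round(0))
E
python3 - <<'E'
import cv2
t=cv2.imread('pics/s14.png');cv2.imwrite('pics/s14b.png',cv2.resize(t[290:380,190:460],None,fx=2.9,fy=2.9))
E
```

```text
[  39.8 -135.2  164. ]
[ -77.9 -134.8  164. ]
85 -0.06 [418. 315.]
85 0 [319. 315.]
85 0.06 [220. 315.]
89 -0.06 [417. 320.]
89 0 [318. 320.]
89 0.06 [219. 320.]
93 -0.06 [417. 325.]
93 0 [318. 325.]
93 0.06 [219. 325.]
```

View pics/s14b.png

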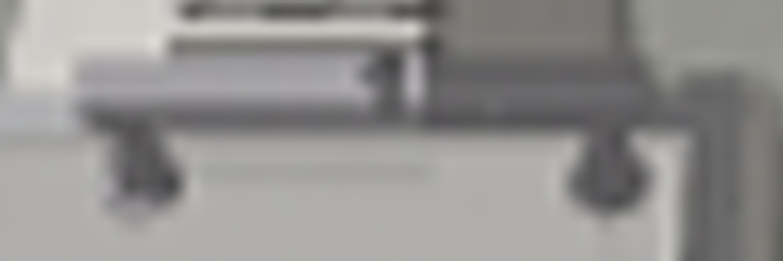

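Emit:
jog_arm --pt "0 0 -5 0.5 46" --pt "0 15 -4.5 0 46" --pt "0 25 0 0 46" --pt "0 20 0 0 46" --pt "0 5 0 0 46" --pt "0 0 0 0 46"

```text
time: 18.7
position: [0.639, -0.0951, 0.1904]
tcp_rot: [0.707, -0.707, -0.024, 0.026]
ft_force: [-0.2, -0.6, 0.7]
finger_gap: 0.0459
```

Run:
```python
from h import *
go((.6399,-.0920,.144),94.2)
s=cams.capture("side")
crop(s,190,150,270,210,9,"s15.png")
```

```text
t 18.7 p [ 0.639  -0.0951  0.1904] zdir 94.1 tilt y [-2.5e-03  2.0e-04 -1.0e+00] gap 0.0459 F [-0.2 -0.6  0.7]
spin deg -0.1 shift mm [ 1.3 46.4  3. ]
```

View pics/s15.png

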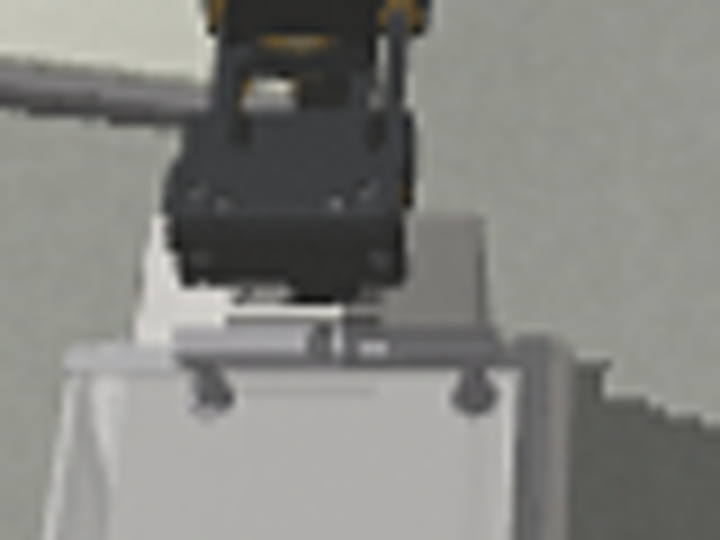

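Emit:
jog_arm --pt "1 10 2 0 46" --pt "0 15 1 0 46" --pt "0 12 0 0 46" --pt "0 6 0 0 46" --pt "0 3 0 0 46" --pt "0 0 0 0 46"

```text
time: 19.35
position: [0.6403, -0.0922, 0.1453]
tcp_rot: [0.707, -0.707, -0.025, 0.026]
ft_force: [-0.1, 0.1, 1.1]
finger_gap: 0.0461
```

Run:
```python
from h import *
go((.6399,-.0920,.144),94.2)
s=cams.capture("side")
crop(s,190,150,270,210,9,"s16.png")
```

```text
t 19.35 p [ 0.6403 -0.0922  0.1453] zdir 94.1 tilt y [-8.e-04  1.e-04 -1.e+00] gap 0.0461 F [-0.1  0.1  1.1]
spin deg -0.1 shift mm [-0.4  1.3  0.2]
```

View pics/s16.png

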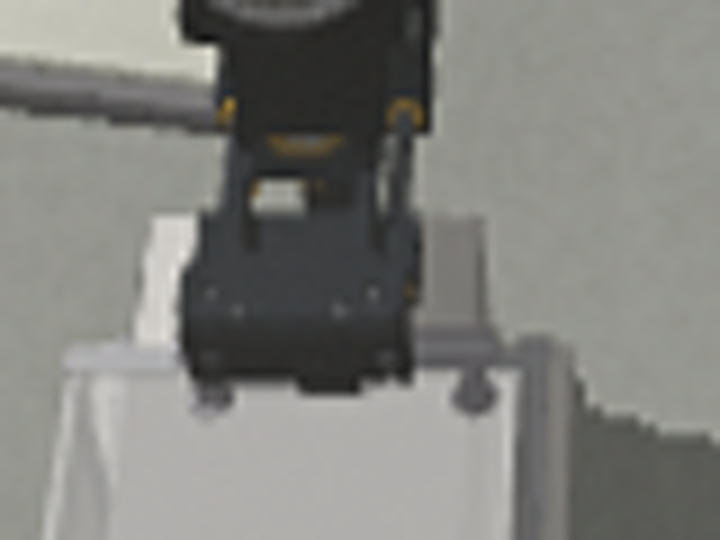

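Emit:
jog_arm --pt "0 0 0 0 36" --pt "0 0 0 0 28" --pt "0 0 0 0 22" --pt "0 0 0 0 18" --pt "0 0 0 0 14" --pt "0 0 0 0 10" --pt "0 0 0 0 10" --pt "0 0 0 0 10"

```text
time: 20.2
position: [0.6405, -0.0921, 0.1458]
tcp_rot: [0.707, -0.707, -0.025, 0.025]
ft_force: [0.6, -0.2, 0.3]
finger_gap: 0.0101
```

Run:
```python
from h import *
go((.6399,-.0920,.144),94.2);print(tos(pose()[1]))
```

```text
t 20.2 p [ 0.6405 -0.0921  0.1458] zdir 94.1 tilt y [-1.e-04  1.e-04 -1.e+00] gap 0.0101 F [ 0.6 -0.2  0.3]
spin deg -0.1 shift mm [-0.6  1.8  0.1]
[ -19.29481979 -137.85236937  145.77755737]
```

Run:
```python
from h import *
s=cams.capture("side");t=cams.capture("top")
crop(s,190,150,270,210,9,"s17.png");crop(t,270,110,350,200,7,"t17.png")
```

```text
(no output)
```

View pics/s17.png

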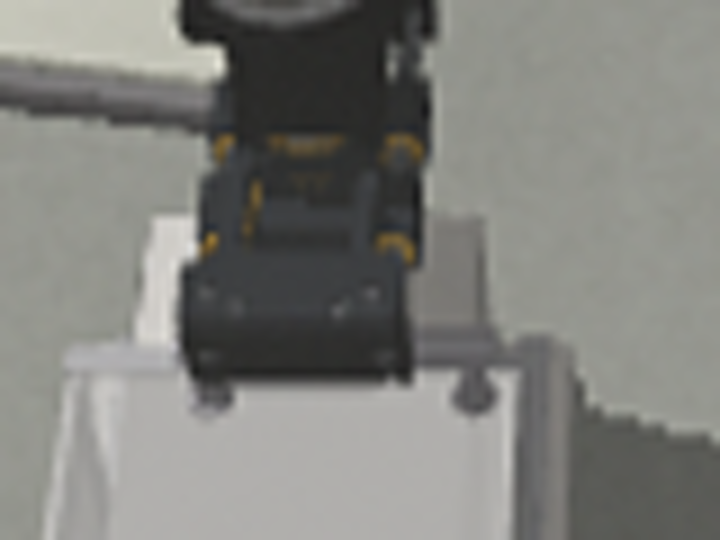

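View pics/t17.png

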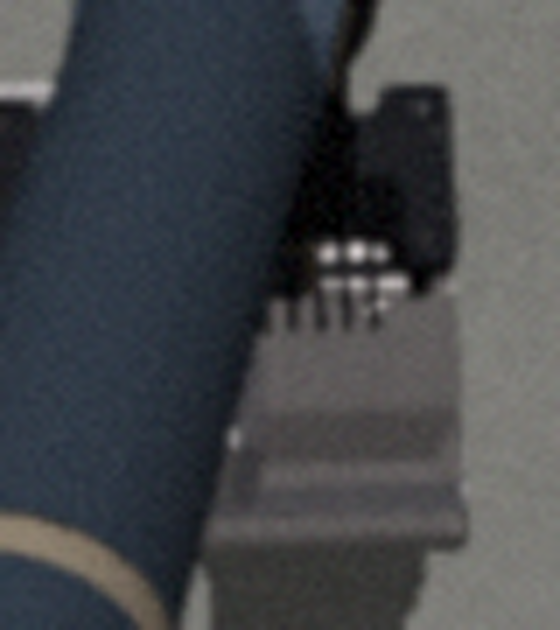

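Emit:
jog_arm --pt "0 0 0 0 6" --pt "0 0 0 0 3" --pt "0 0 0 0 3"

```text
time: 20.6
position: [0.6405, -0.0921, 0.1458]
tcp_rot: [0.707, -0.707, -0.025, 0.025]
ft_force: [-0.8, -0.2, 1.0]
finger_gap: 0.0036
```

Run:
```python
from h import *
o,p,R=pose()
s=cams.capture("side");im=cv2.resize(s[150:210,190:270],None,fx=9,fy=9,interpolation=cv2.INTER_CUBIC)
def px(P): return tuple(int(a) for a in ((proj("side",P)[0]-[190,150]+.5)*9))
def box(P0,Rm,lo,hi,col):
    c=[px(P0+Rm@np.array([(lo,hi)[i][0],(lo,hi)[j][1],(lo,hi)[k][2]])/1) for i in(0,1) for j in(0,1) for k in(0,1)]
    for a in range(8):
        for b in range(a+1,8):
            if bin(a^b).count("1")==1: cv2.line(im,c[a],c[b],col,1)
c_,s_=np.cos(ST),np.sin(ST);Rs=np.array([[c_,-s_,0],[s_,c_,0],[0,0,1]])
box(np.array([SX,SY,0]),Rs,np.array([-.08,-.145,.155]),np.array([.04,-.131,.167]),(0,0,255))
for sg in(1,-1):
    a=np.array([-.0095,-.038,sg*.002]);b=np.array([.0095,0,sg*.017]);box(p,R,np.minimum(a,b),np.maximum(a,b),(0,255,0))
print(o["finger_gap"],p)
cv2.imwrite("pics/s18.png",im)
```

```text
0.003555467310836466 [ 0.64051537 -0.09208852  0.14580536]
```

View pics/s18.png

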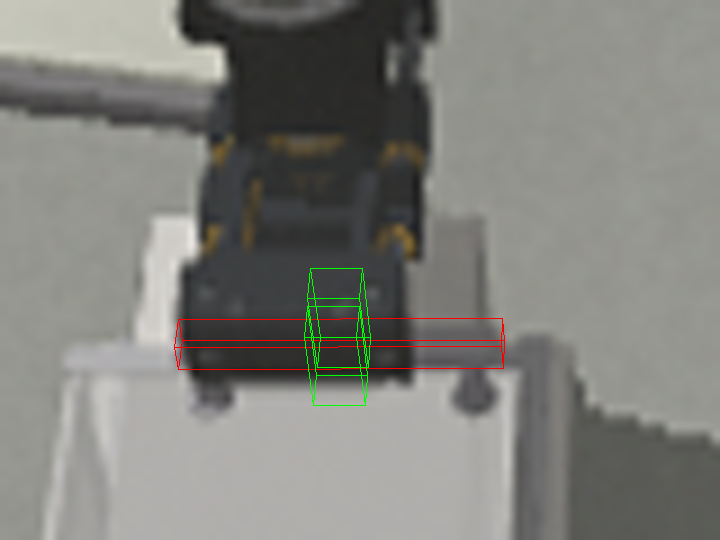

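```bash
cat > ov.py <<'E'
from h import *
def overlay(n,x0,y0,x1,y1,f,name,g=89,img=None):
    o,p,R=pose();s=cams.capture(n) if img is None else img
    im=cv2.resize(s[y0:y1,x0:x1],None,fx=f,fy=f,interpolation=cv2.INTER_CUBIC)
    def px(P): return tuple(int(a) for a in ((proj(n,P)[0]-[x0,y0]+.5)*f))
    def box(P0,Rm,lo,hi,col):
        c=[px(P0+Rm@np.array([(lo,hi)[i][0],(lo,hi)[j][1],(lo,hi)[k][2]])/1) for i in(0,1) for j in(0,1) for k in(0,1)]
        for a in range(8):
            for b in range(a+1,8):
                if bin(a^b).count("1")==1: cv2.line(im,c[a],c[b],col,1)
    c_,s_=np.cos(ST),np.sin(ST);Rs=np.array([[c_,-s_,0],[s_,c_,0],[0,0,1]])
    P0=np.array([SX,SY,0]);h=g/1000
    box(P0,Rs,np.array([-.08,-.234+h,.155]),np.array([.04,-.220+h,.167]),(0,0,255))
    box(P0,Rs,np.array([-.085,-.252+h,.131]),np.array([.085,-.012+h,.131]),(0,255,255))
    G=o["finger_gap"]/2
    for sg in(1,-1):
        a=np.array([-.0095,-.038,sg*G]);b=np.array([.0095,0,sg*(G+.015)]);box(p,R,np.minimum(a,b),np.maximum(a,b),(0,255,0))
    box(p,R,np.array([-.0375,-.12,-.095]),np.array([.0375,-.0697,.095]),(255,0,0))
    print(o["finger_gap"],p,tos(p))
    cv2.imwrite("pics/"+name,im)
E
python3 - <<'E'
from ov import *
overlay("side",180,110,280,210,6,"s19.png")
E
```

```text
0.003484858336228799 [ 0.64050598 -0.09207643  0.14577764] [ -19.28472725 -137.83791478  145.77763621]
```

View pics/s19.png

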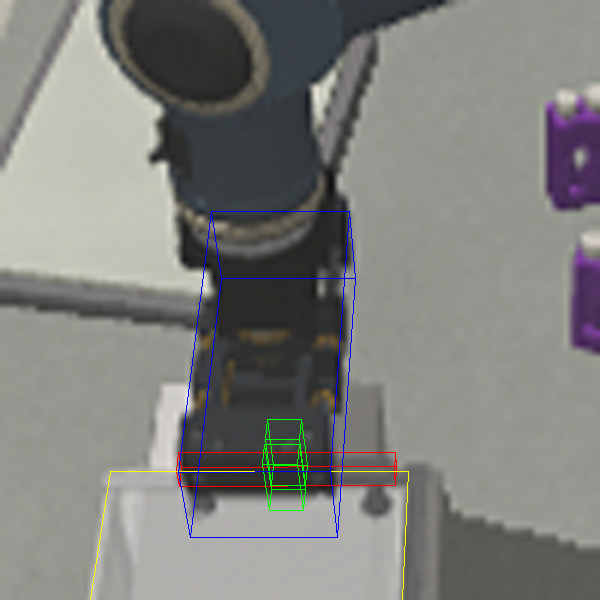

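Emit:
jog_arm --pt "0 0 0 0 20" --pt "0 0 0 0 40" --pt "0 0 0 0 46" --pt "0 0 0 0 46" --pt "0 0 0 0 46"

```text
time: 21.2
position: [0.6405, -0.0921, 0.1458]
tcp_rot: [0.707, -0.707, -0.025, 0.025]
ft_force: [-0.2, 0.1, -0.6]
finger_gap: 0.0351
```

Run:
```python
from ov import *
overlay("side",180,140,280,210,8,"s20.png")
```

```text
0.03513451076730108 [ 0.64050918 -0.09208785  0.14581543] [ -19.28236657 -137.84954634  145.81542629]
```

View pics/s20.png

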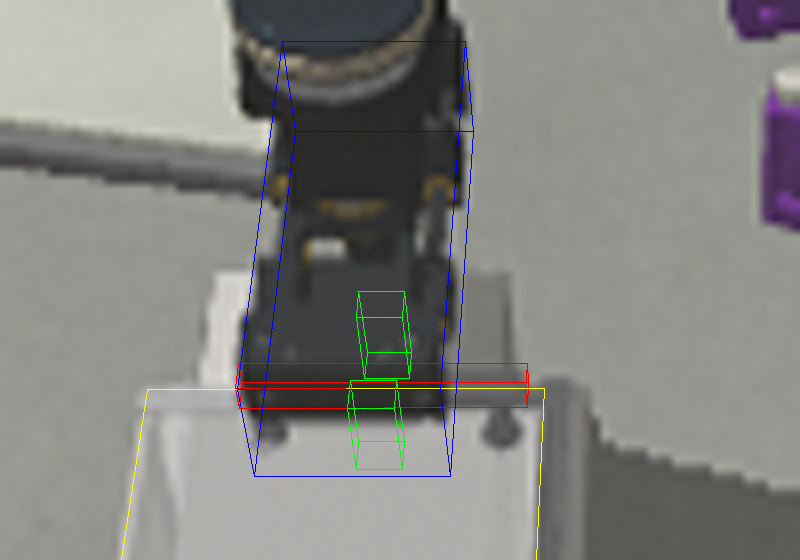

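Emit:
jog_arm --pt "0 2 0 0 46" --pt "0 2 0 0 46" --pt "0 2 0 0 46" --pt "0 2 0 0 46" --pt "0 0 0 0 46"

```text
time: 21.75
position: [0.6402, -0.0921, 0.1373]
tcp_rot: [0.707, -0.707, -0.025, 0.026]
ft_force: [0.1, -0.0, -0.5]
finger_gap: 0.046
```

Emit:
jog_arm --pt "0 0 0 0 30" --pt "0 0 0 0 20" --pt "0 0 0 0 14" --pt "0 0 0 0 10" --pt "0 0 0 0 8" --pt "0 0 0 0 8"

```text
time: 22.35
position: [0.6406, -0.0922, 0.1379]
tcp_rot: [-0.707, 0.707, 0.025, -0.025]
ft_force: [-0.2, 0.3, 0.2]
finger_gap: 0.0137
```

Run:
```python
from ov import *
overlay("side",180,140,280,210,8,"s21.png")
overlay("top",270,110,350,200,6.5,"t21.png")
```

```text
0.013709500570822519 [ 0.64055666 -0.09216486  0.13785973] [ -19.24062345 -137.92980969  137.8597338 ]
0.013045145297035267 [ 0.64056314 -0.09219896  0.13788748] [ -19.23664497 -137.96429087  137.88747871]
```

View pics/s21.png

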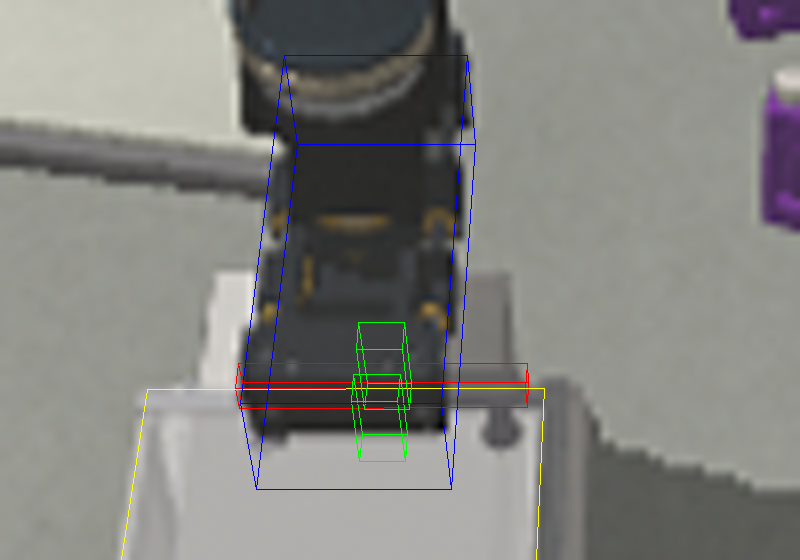

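View pics/t21.png

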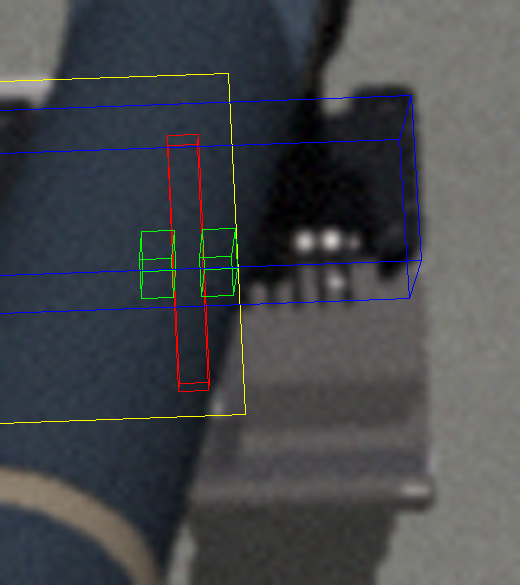

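Emit:
jog_arm --pt "0 0 0 0 6" --pt "0 0 0 0 6" --pt "0 0 0 0 6" --pt "0 0 0 0 6"

```text
time: 22.85
position: [0.6405, -0.0922, 0.1379]
tcp_rot: [-0.707, 0.707, 0.025, -0.025]
ft_force: [0.3, 0.2, 0.8]
finger_gap: 0.0136
```

Emit:
jog_arm --pt "0 0 0 0 20" --pt "0 0 0 0 26" --pt "0 0 0 0 30" --pt "0 1 0 0 30" --pt "0 2 0 0 30" --pt "0 0 0 0 30"

```text
time: 23.45
position: [0.6402, -0.092, 0.1344]
tcp_rot: [0.707, -0.707, -0.025, 0.026]
ft_force: [-0.8, 0.1, -0.4]
finger_gap: 0.0297
```

Emit:
jog_arm --pt "0 1 0 0 30" --pt "0 1 0 0 30" --pt "0 0 0 0 30"

```text
time: 23.75
position: [0.6404, -0.0921, 0.1326]
tcp_rot: [0.707, -0.707, -0.025, 0.025]
ft_force: [0.7, -0.9, -0.1]
finger_gap: 0.0303
```

Emit:
jog_arm --pt "0 1 0 0 30" --pt "0 1 0 0 30" --pt "0 0 0 0 30"

```text
time: 24.05
position: [0.6404, -0.092, 0.1306]
tcp_rot: [0.707, -0.707, -0.025, 0.025]
ft_force: [0.4, 0.2, 1.2]
finger_gap: 0.03
```

Emit:
jog_arm --pt "0 0 0 0 22" --pt "0 0 0 0 16" --pt "0 0 0 0 12" --pt "0 0 0 0 6" --pt "0 0 0 0 6" --pt "0 0 0 0 6" --pt "0 0 0 0 6"

```text
time: 24.75
position: [0.6405, -0.0921, 0.1308]
tcp_rot: [0.707, -0.707, -0.025, 0.025]
ft_force: [-0.7, -0.1, 0.2]
finger_gap: 0.0133
```

Run:
```python
from ov import *
overlay("side",180,140,280,210,8,"s22.png")
```

```text
0.013307848437990925 [ 0.64052783 -0.0921363   0.13082458] [ -19.26729088 -137.89921809  130.82458324]
```

View pics/s22.png

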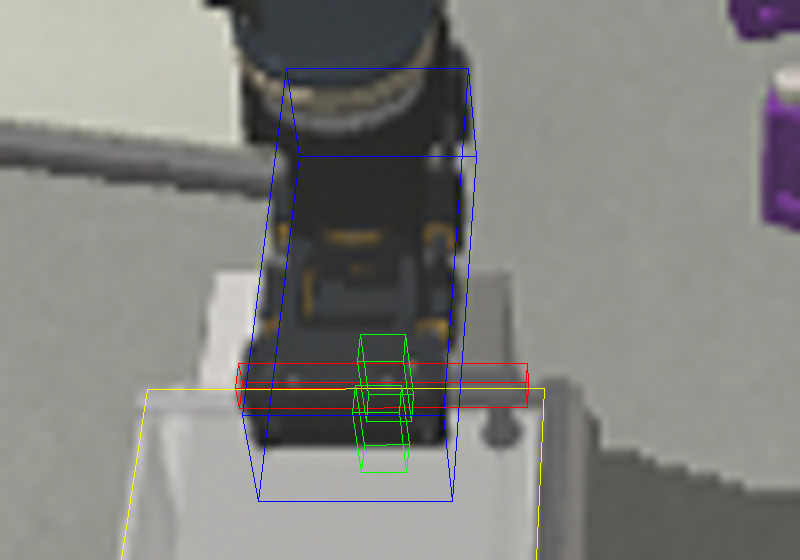

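Emit:
jog_arm --pt "0 0 2 0 6" --pt "0 0 4 0 6" --pt "0 0 6 0 6" --pt "0 0 8 0 6" --pt "0 0 8 0 6" --pt "0 0 8 0 6" --pt "0 0 4 0 6" --pt "0 0 0 0 6"

```text
time: 25.6
position: [0.6375, -0.0498, 0.1308]
tcp_rot: [0.707, -0.706, -0.026, 0.026]
ft_force: [0.8, 1.5, 1.3]
finger_gap: 0.0139
```

Run:
```python
from ov import *
overlay("side",170,150,280,260,6,"s23.png",129)
```

```text
0.01391109972196782 [ 0.63754257 -0.04980958  0.1308356 ] [-19.16173984 -95.46749093 130.8355953 ]
```

View pics/s23.png

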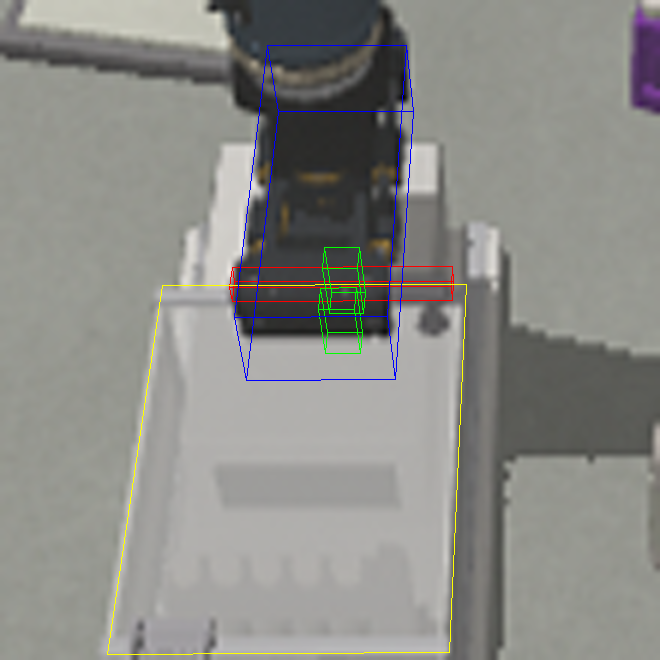

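Emit:
jog_arm --pt "0 0 4 0 6" --pt "0 0 8 0 6" --pt "0 0 10 0 6" --pt "0 0 10 0 6" --pt "0 0 10 0 6" --pt "0 0 10 0 6" --pt "0 0 8 0 6" --pt "0 0 5 0 6"

```text
time: 26.45
position: [0.633, 0.0141, 0.1308]
tcp_rot: [0.707, -0.706, -0.026, 0.026]
ft_force: [0.5, -0.8, -0.7]
finger_gap: 0.0139
```

Emit:
jog_arm --pt "0 0 3 0 6" --pt "0 0 2 0 6" --pt "0 0 2 0 6" --pt "0 0 0 0 6"

```text
time: 26.85
position: [0.6326, 0.0198, 0.1308]
tcp_rot: [0.707, -0.707, -0.025, 0.025]
ft_force: [1.0, -0.7, 0.3]
finger_gap: 0.0136
```

Run:
```python
from ov import *
overlay("side",170,190,280,330,5.5,"s24.png",203)
```

```text
0.013609330642432107 [0.63255691 0.01981625 0.13083489] [-19.062935   -25.66345755 130.83488758]
```

View pics/s24.png

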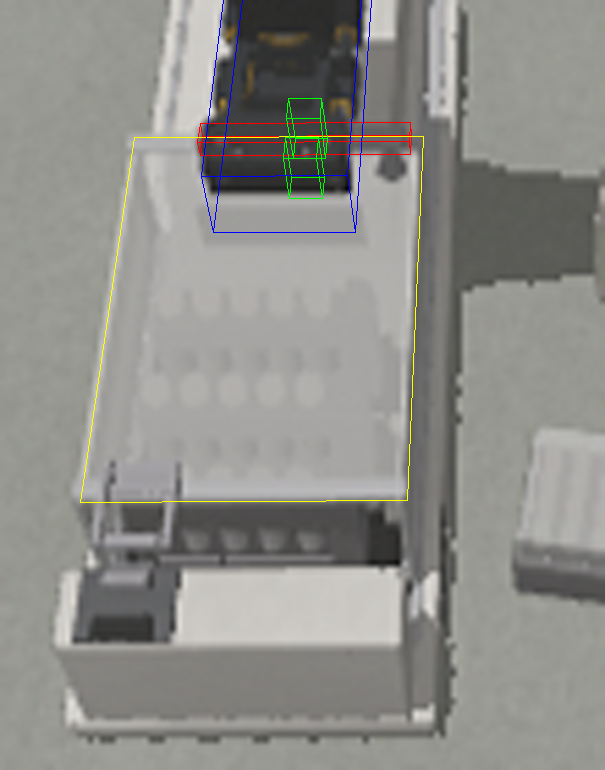

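Emit:
jog_arm --pt "0 0 2 0 6" --pt "0 0 2 0 6" --pt "0 0 2 0 6" --pt "0 0 2 0 6" --pt "0 0 2 0 6" --pt "0 0 0 0 6"

```text
time: 27.5
position: [0.6318, 0.0303, 0.1308]
tcp_rot: [0.707, -0.706, -0.026, 0.025]
ft_force: [2.8, 0.2, -1.1]
finger_gap: 0.0138
```

Emit:
jog_arm --pt "0 0 2 0 6" --pt "0 0 2 0 6" --pt "0 0 2 0 6" --pt "0 0 2 0 6" --pt "0 0 0 0 6"

```text
time: 28.0
position: [0.6315, 0.0347, 0.1308]
tcp_rot: [-0.705, 0.708, 0.025, -0.025]
ft_force: [3.2, -5.6, -0.4]
finger_gap: 0.0138
```

Emit:
jog_arm --pt "0 0 2 0 6" --pt "0 0 2 0 6" --pt "0 0 1 0 6" --pt "0 0 1 0 6" --pt "0 0 0 0 6"

```text
time: 28.5
position: [0.631, 0.0421, 0.1308]
tcp_rot: [-0.706, 0.707, 0.025, -0.025]
ft_force: [3.9, -4.2, -1.3]
finger_gap: 0.0137
```

Emit:
jog_arm --pt "0 0 1 0 6" --pt "0 0 1 0 6" --pt "0 0 1 0 6" --pt "0 0 0 0 6"

```text
time: 28.9
position: [0.6308, 0.0453, 0.1308]
tcp_rot: [-0.706, 0.707, 0.025, -0.025]
ft_force: [3.7, -4.2, -1.0]
finger_gap: 0.0135
```

Emit:
jog_arm --pt "0 0 1 0 6" --pt "0 0 1 0 6" --pt "0 0 1 0 6" --pt "0 0 0 0 6"

```text
time: 29.3
position: [0.6305, 0.0486, 0.1308]
tcp_rot: [-0.706, 0.707, 0.025, -0.025]
ft_force: [4.0, -4.9, 0.1]
finger_gap: 0.0141
```

Emit:
jog_arm --pt "0 0 1 0 6" --pt "0 0 1 0 6" --pt "0 0 0 0 6"

```text
time: 29.6
position: [0.6304, 0.0499, 0.1308]
tcp_rot: [-0.706, 0.707, 0.025, -0.025]
ft_force: [3.3, -5.3, -1.2]
finger_gap: 0.0137
```

Run:
```python
from ov import *
overlay("side",170,190,280,330,5.5,"s25.png",231)
s=cams.capture("side");crop(s,175,260,225,320,11,"s26.png")
```

```text
0.013686038724331023 [0.63043958 0.04994211 0.13083718] [-18.98040264   4.53660661 130.83717752]
```

View pics/s25.png

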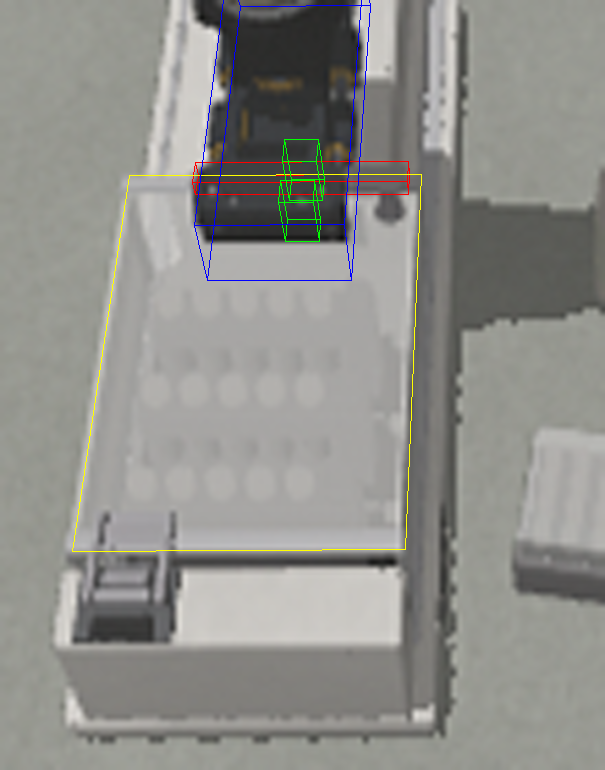

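View pics/s26.png

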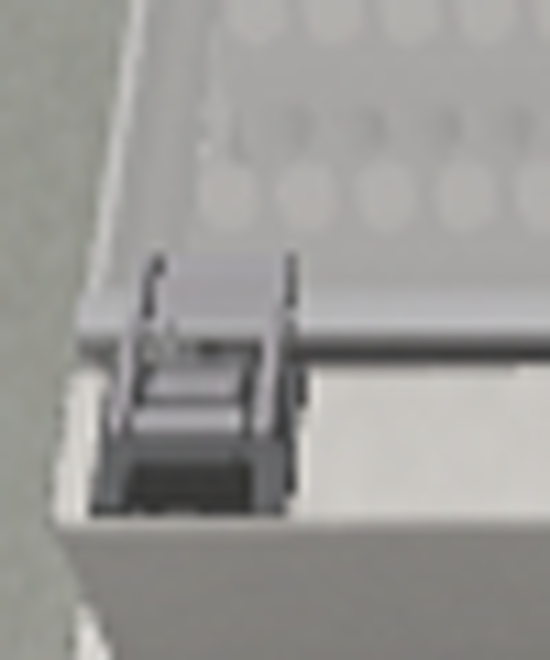

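Emit:
jog_arm --pt "0 0 1 0 6" --pt "0 0 1 0 6" --pt "0 0 0 0 6"

```text
time: 30.0
position: [0.6303, 0.0517, 0.1308]
tcp_rot: [-0.706, 0.707, 0.025, -0.025]
ft_force: [3.2, -5.7, -0.3]
finger_gap: 0.0136
```

Emit:
jog_arm --pt "0 0 1 0 6" --pt "0 0 0 0 6"

```text
time: 30.2
position: [0.6303, 0.0524, 0.1308]
tcp_rot: [-0.706, 0.708, 0.025, -0.025]
ft_force: [3.5, -6.5, -0.4]
finger_gap: 0.0135
```

Emit:
jog_arm --pt "0 0 1 0 6" --pt "0 0 0 0 6"

```text
time: 30.4
position: [0.6303, 0.0523, 0.1308]
tcp_rot: [-0.705, 0.708, 0.025, -0.025]
ft_force: [3.7, -7.4, -1.5]
finger_gap: 0.0135
```

Emit:
jog_arm --pt "0 0 1 0 6" --pt "0 0 0 0 6"

```text
time: 30.6
position: [0.6303, 0.0524, 0.1309]
tcp_rot: [-0.705, 0.708, 0.025, -0.024]
ft_force: [3.3, -9.2, 0.3]
finger_gap: 0.0137
```

Run:
```python
from ov import *
overlay("side",170,190,280,330,5.5,"s27.png",231)
s=cams.capture("side");crop(s,175,260,225,320,11,"s28.png")
```

```text
0.013652466006160184 [0.6302644  0.05237093 0.13085375] [-18.97821755   6.97173036 130.85375464]
```

View pics/s28.png

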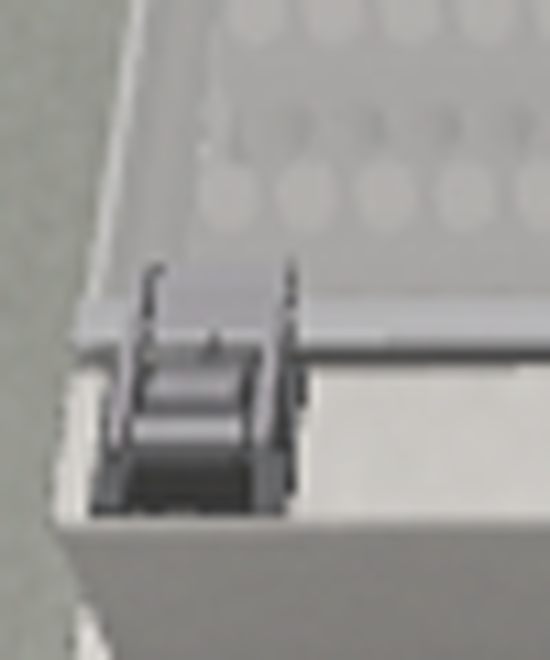

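Emit:
jog_arm --pt "0 0 -1 0 6" --pt "0 0 -1 0 6" --pt "0 0 -1 0 6" --pt "0 0 0 0 12" --pt "0 0 0 0 18" --pt "0 0 0 0 24" --pt "0 0 0 0 30" --pt "0 0 0 0 30"

```text
time: 31.5
position: [0.6289, 0.0552, 0.1305]
tcp_rot: [0.707, -0.706, -0.025, 0.026]
ft_force: [-0.0, 0.4, -0.3]
finger_gap: 0.028
```

Emit:
jog_arm --pt "0 0 0 0 30" --pt "0 -2 0 0 30" --pt "0 -4 0 0 30" --pt "0 -6 0 0 30" --pt "0 -10 0 0 30" --pt "0 -15 0 0 30" --pt "0 -20 0 0 30" --pt "0 -20 0 0 30"

```text
time: 32.3
position: [0.6303, 0.0535, 0.2098]
tcp_rot: [0.707, -0.707, -0.026, 0.025]
ft_force: [-0.2, -0.9, -0.1]
finger_gap: 0.03
```

Emit:
jog_arm --pt "0 -20 0 0 30" --pt "-20 -20 -20 0 30" --pt "-40 -10 -20 0 30" --pt "-40 0 -20 0 30" --pt "-40 0 -20 0 30" --pt "-20 0 -20 0 30" --pt "0 0 0 0 30" --pt "0 0 0 0 30"

```text
time: 33.1
position: [0.478, -0.0578, 0.2593]
tcp_rot: [0.707, -0.706, -0.026, 0.024]
ft_force: [0.7, -0.7, -0.5]
finger_gap: 0.0297
```

Run:
```python
from ov import *
overlay("side",170,170,290,330,4.5,"s29.png",230)
s=cams.capture("side");crop(s,175,260,225,320,11,"s30.png");cv2.imwrite("pics/sfull.png",s)
overlay("top",150,110,350,210,4,"t29.png",230);cv2.imwrite("pics/tfull.png",cams.capture("top"))
```

```text
0.029712000820521087 [ 0.47803131 -0.05782868  0.25929766] [-178.83340691  -91.84721614  259.2976629 ]
0.03017599183203779 [ 0.47858711 -0.05678953  0.25852555] [-178.20339759  -90.85131369  258.52555305]
```

View pics/s29.png

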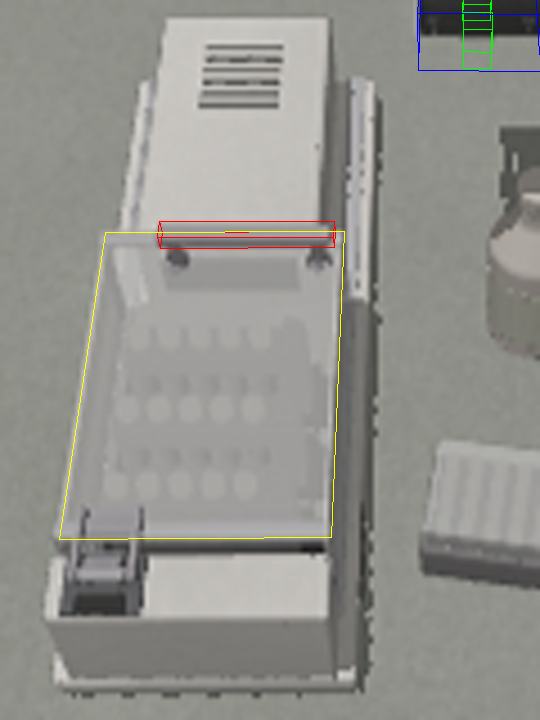

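View pics/s30.png

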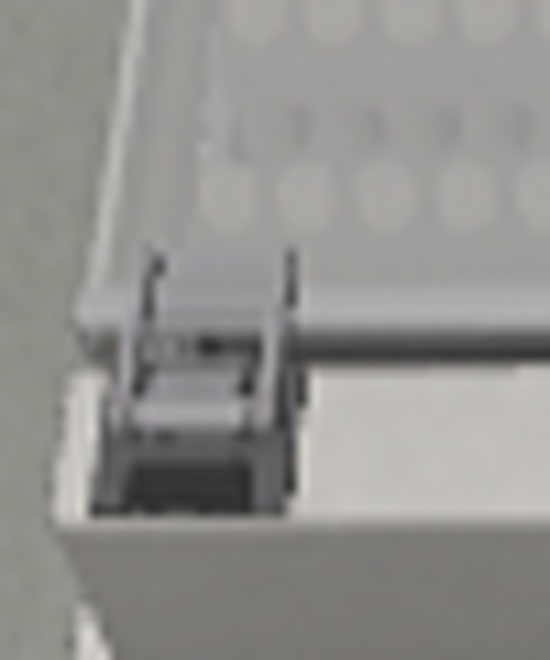

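View pics/t29.png

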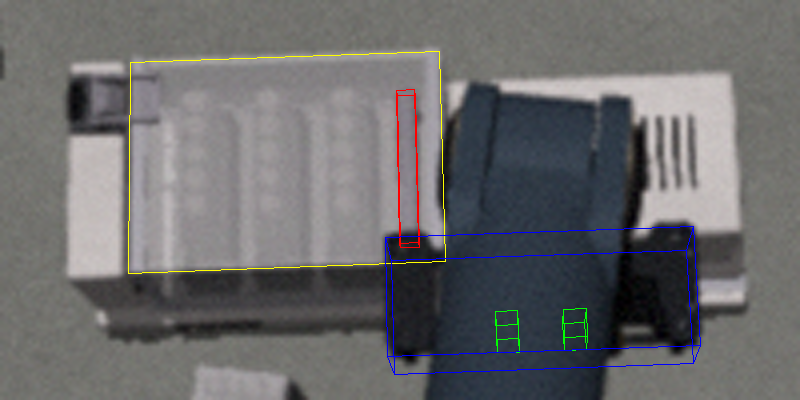

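View pics/sfull.png

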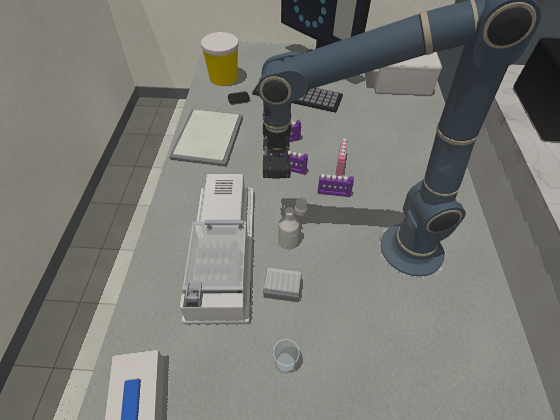

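View pics/tfull.png

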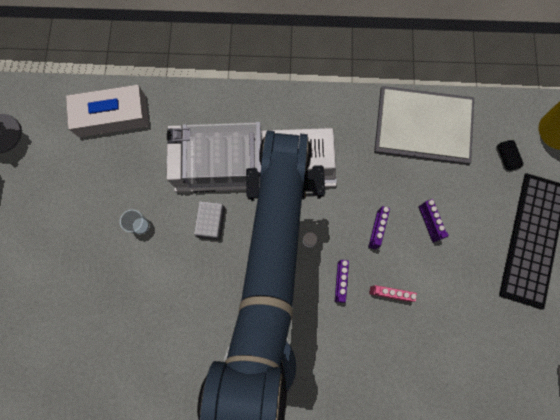

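Run:
```python
from h import *
a={n:cv2.cvtColor(cv2.imread(f"pics/{n}.png"),cv2.COLOR_BGR2GRAY).astype(np.float32) for n in("s26","s28","s30")}
def sh(p,q,sl):
    A,B=a[p][sl],a[q][sl];return cv2.phaseCorrelate(A-A.mean(),B-B.mean(),cv2.createHanningWindow(A.shape[::-1],cv2.CV_32F))
for sl in(np.s_[260:400,320:540],np.s_[220:460,90:320]):
    for p,q in(("s26","s28"),("s28","s30"),("s26","s30")):print(p,q,sh(p,q,sl))
for n in a: 
    pr=a[n][280:400,340:520].mean(1);print(n,280+np.argmin(pr), 280+np.argmin(np.gradient(pr)))
print((proj("side",[SX-.0729*.223,SY+.223,.131])-proj("side",[SX-.0729*.218,SY+.218,.131]))*11/5)
```

```text
s26 s28 ((0.588724582732965, -0.2092023337760054), 0.3340934395495756)
s28 s30 ((0.14667138374635158, -0.24515323774750186), 0.2496145741733504)
s26 s30 ((0.33294414019781016, 0.03415054617140356), 0.3844333575684347)
s26 s28 ((0.15090226297576237, -0.052126079546596316), 0.433525977200932)
s28 s30 ((0.22236419244033812, -0.4140722331050881), 0.2925366096364127)
s26 s30 ((0.07928743771044822, 0.1722385655595673), 0.49011205090416804)
s26 354 335
s28 356 347
s30 353 335
[[-0.34753354  3.5769944 ]]
```

Run:
```python
from workcell import workorder
print(workorder.job_done())
```

```text
the job is handed in; nothing more can be done
None
```

I loaded the sampler, shut the guard and handed the job in at about 33 s of the 67 s allowed. No verdict was reported.

- **Rack:** I gripped the grey rack across its width, lifted it upright and lowered it into the empty left lane, lug end to the front. I slid it back until the wrist read about 3.5 N against the back stop, set it on the lane floor and let go. Afterwards its caps lay within 0.6 mm in x of those of the loaded rack beside it, so it is home.
- **Guard:** It was not over the empty lane, so I did not slide it back. I held its handle and moved it slowly to the hard stop, in 1 to 2 mm steps over the last stretch. After I let go, it sprang back about 3.4 mm, to about 0.230. The pictures show the roller behind the bolt, so the latch caught it. I did not pull on the guard to test the latch.
- **Other things:** In the last pictures the jar, bottle, tip box, beaker and pink and purple racks stand where they were. The bottle is hidden in the last top view, but the side view shows it standing. The arm was clear of everything.

**Disagreements:**
- My first grip on the handle closed on nothing at a TCP height of 146 mm. The fingertips look to be 10 to 20 mm above the reported TCP. I went down to 131 mm, where the grip closed on the bar at about 13.5 mm.
- The latch resistance read about 4 to 9 N, against the stated 8 to 12 N.

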